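Turn a tray of power converters over into its empty twin

TASK

The three power converters in the pocket tray on the grey mat lie pins-down and must be turned pins-up for inspection, without the gripper touching a converter. Lay the matching empty tray face-down on the loaded one so that it seats, turn the two over together under control, never letting a tray drop or fall over, then lift the emptied tray off. Leave both trays lying flat and apart on the mat, all three converters seated pins-up in the pockets of the tray that was empty, and leave the other things on the desk alone.

Things in the scene. Friction and masses are not known exactly. Their poses are not given: they have to be found in the camera images.
- tray_full_c (a point): Loaded tray: black plastic, 136 x 68 x 12 mm, 70 g, three pockets in a row along its length, 44.5 mm apart, the middle one at its centre. Face-up at the start. Point: tray centre, 6 mm above its underside; x along the 136 mm side, y along the 68 mm side, z out of the open face. Outer sides plain and upright; floor 3 mm; pockets 9 mm deep, 39.5 x 60.5 mm at the floor, 42.5 x 63.5 mm at the mouth.
- tray_empty_c (a point): Matching empty tray, the same moulding, same point and axes; face-down at the start (z down). Seated on the loaded tray its centre is 12 mm above the other's, and the converters reaching into its pockets keep it from sliding more than a few mm. Nothing latches the two: together they make a block 136 x 68 x 24 mm, about 0.32 kg when loaded, that can stand by itself on a 68 x 24 mm end.
- module0_c (a point): Converter in the pocket at the -x end of the loaded tray: 37 x 58 x 16.5 mm, about 60 g; aluminium plate on one face, 4 mm brass pins on the other. Lies loose in its pocket (1 to 3 mm play), 58 mm side along the tray's y, 7.5 mm of it standing out of the tray; 1.5 mm play in height between two trays. Point: its centre; z from pins to plate (up at the start).
- module1_c (a point): Converter in the middle pocket of the loaded tray: 37 x 58 x 16.5 mm, about 60 g; aluminium plate on one face, 4 mm brass pins on the other. Lies loose in its pocket (1 to 3 mm play), 58 mm side along the tray's y, 7.5 mm of it standing out of the tray; 1.5 mm play in height between two trays. Point: its centre; z from pins to plate (up at the start).
- module2_c (a point): Converter in the pocket at the +x end of the loaded tray: 37 x 58 x 16.5 mm, about 60 g; aluminium plate on one face, 4 mm brass pins on the other. Lies loose in its pocket (1 to 3 mm play), 58 mm side along the tray's y, 7.5 mm of it standing out of the tray; 1.5 mm play in height between two trays. Point: its centre; z from pins to plate (up at the start).
- mat_top (a point): Grey bench mat fixed on the desk, 440 x 620 mm, 3 mm thick; the point is the middle of its top face, x and y along its 440 and 620 mm sides, z up.
- other_tray: A larger black tray with two empty pockets, 150 x 98 x 12 mm, lying open on the desk off the mat; not part of the job. Origin: centre of its underside.
- mug: White mug, 82 mm across, 95 mm high, origin at the centre of its underside. Leave alone.
- phone: Black smartphone lying flat, 152 x 73 x 8 mm, origin at the centre of its underside. Leave alone.
- mouse: Black computer mouse, 108 x 60 x 33 mm, origin at the centre of its underside. Leave alone.
- caliper: Steel caliper lying flat, 225 mm long, 12 mm high, lying across the far part of the mat, origin near its middle. Leave alone.
- stapler: Black stapler, 138 x 36 x 50 mm, origin at the centre of its underside. Leave alone.
- tape_roll: Roll of tan tape lying flat on the near part of the mat, 86 mm across, 19 mm high, origin at the centre of its underside. Leave alone.
Mind the look-alikes: they are no part of the job. What is shaped like the part that bears tray_empty_c but yellow is not meant. Leave any turquoise look-alike of the part that bears tray_full_c alone.

How it is judged (in metres and radians):
On the way, in this order (a step that is already met when the one before it is completed fails the run):
1. The empty tray lies face-down and seated on the loaded tray, edges together, the converters between them (x of tray_empty_c in the frame of tray_full_c between -0.006 and 0.006 m and y of tray_empty_c in the frame of tray_full_c between -0.006 and 0.006 m and z of tray_empty_c in the frame of tray_full_c between 0.0095 and 0.0145 m and angle between the z axis of tray_empty_c and the z axis of tray_full_c, either way round below 0.05 rad and angle between the x axis of tray_empty_c and the x axis of tray_full_c, either way round below 0.08 rad), for 0.2 s.
2. The two trays have been turned over together: the loaded tray is now upside down and seated on top of the other, the converters in between pins-up (all of step 1 and angle between tray_full_c's own z axis and vertical above 3.04 rad and angle between each of module0_c, module1_c, module2_c's own z axis and vertical above 3 rad), for 0.2 s.
At the end, for the whole second after the job is handed in: The once-empty tray lies face up, flat on the mat, all three converters pins-up and fully down in its pockets (within 2 mm); the emptied tray lies flat on the mat, either way up, the centres at least 68 mm apart; both centres are on the mat and all is at rest (angle between tray_empty_c's own z axis and vertical below 0.08 rad and x of tray_empty_c in the frame of mat_top between -0.21 and 0.21 m and y of tray_empty_c in the frame of mat_top between -0.3 and 0.3 m and z of tray_empty_c in the frame of mat_top between 0.003 and 0.01 m and z of module0_c in the frame of tray_empty_c between 0.003 and 0.0075 m and y of module0_c in the frame of tray_empty_c between -0.008 and 0.008 m and x of module0_c in the frame of tray_empty_c between -0.056 and 0.056 m and angle between each of module0_c, module1_c, module2_c's own z axis and vertical above 3.03 rad and z of module1_c in the frame of tray_empty_c between 0.003 and 0.0075 m and y of module1_c in the frame of tray_empty_c between -0.008 and 0.008 m and x of module1_c in the frame of tray_empty_c between -0.056 and 0.056 m and z of module2_c in the frame of tray_empty_c between 0.003 and 0.0075 m and y of module2_c in the frame of tray_empty_c between -0.008 and 0.008 m and x of module2_c in the frame of tray_empty_c between -0.056 and 0.056 m and (angle between tray_full_c's own z axis and vertical below 0.08 rad or angle between tray_full_c's own z axis and vertical above 3.06 rad) and x of tray_full_c in the frame of mat_top between -0.21 and 0.21 m and y of tray_full_c in the frame of mat_top between -0.3 and 0.3 m and z of tray_full_c in the frame of mat_top between 0.003 and 0.01 m and horizontal distance between tray_empty_c and tray_full_c above 0.068 m and linear speed of each of tray_full, tray_empty, module0, module1, module2 below 0.02 m/s); the robot touches nothing.
It fails at once if The gripper or arm touches a converter (contact force between any of the fingers, the arm and module0 above 0.3 N or contact force between any of the fingers, the arm and module1 above 0.3 N or contact force between any of the fingers, the arm and module2 above 0.3 N).
It fails at once if A tray is let fall over or slammed down (it turns faster than 11 rad/s, as when it topples from its end) (angular speed of any of tray_full, tray_empty above 11 rad/s).
It fails at once if Something else on the desk is pushed more than 15 mm out of place (distance of any of other_tray, mug, phone, mouse, caliper, stapler, tape_roll from where it was at the start of the episode above 0.015 m).
It also fails if it takes over 72 s, if anything falls off the work surface, if the arm or the gripper's body presses on something with over 40 N, if the wrist force passes 120 N, or if a joint passes its speed limit or range.

ROBOT

A 6-joint arm with a two-finger parallel gripper is mounted at the origin on the work surface. World frame = base frame: x ahead of the robot, y to its left, z up, the work surface at z = 0. Lengths are in m, angles in degrees, forces in N, time in s.
With the tool pointing down it reaches from about 0.15 to 0.775 m from the base axis. Payload 6.1 kg.
Tool frame: the origin (TCP) lies at the very end of the fingers, on their centre line; the grasp point (between the pads) lies 19 mm behind it; x points along the fingers, z is the direction in which the jaws open and shut, and the axes are right-handed (so a half turn about x gives the same grasp; the last joint's range is limited). The gripper opens to 85 mm and grips with 20 to 120 N. Pads are 22 mm wide; open, the fingers measure 114 mm over their backs; the gripper's body (76 mm by 85 mm) begins 54 mm behind the grasp point. The pads swing forward as they close: fully open they stand 13 mm farther back than shut.
Start: joints at [-68.927, 7.208, -2.269, 80.523, 0, 90], TCP at [0.189, -0.49, 0.231] pointing down, gripper open.
Joint ranges: [-155.77, 155.77], [-54.66, 111.73], [-72.52, 77.12], [-102.08, 115.82], [-83.92, 84.16], [-180, 180]. Speed limits (degrees/s): [136.94, 136.94, 172.46, 180, 180, 180].

INTERFACE

Orientations are given as [roll, pitch, yaw] about the fixed x, y, z axes, in that order (R = Rz(yaw) Ry(pitch) Rx(roll)).
In Python, from station import r gives the robot as it stands.
- The arm moves only by the tool jog_arm, never from a script. Its argument "moves" is a list of rows, each a list of 3 entries, a list of its own where there are three numbers: the opening in per cent of the stroke, from 0 (shut) to 100 (fully open), then the shift along the tool's x, y, z in m, then the turn, a rotation vector about the tool's x, y, z in degrees. In form: [[jaw, [x, y, z], [wx, wy, wz]], ...]. A call has 1 to 10 rows; each row is the pose to reach, as a shift and turn from the pose commanded when the call began, along the tool's axes at that moment; what a row does not reach only later rows make up. A row lasts 1/8 s, in which the tool goes at most 62.5 mm and 10.7 degrees, less where a joint would pass 70% of its speed; a pose out of reach is approached as far as the arm can. A call with a gripper value outside its range is refused whole. The fingers move at their own pace and stop on an object; the grip force is fixed at half the most. Time passes only in rows, so rows that repeat a pose let the fingers close. It gives the time, the measured TCP pose, the force and the opening at its end, in the units of the state.
- r.get_state(): the state, without advancing time (a new reading comes with each control period).
- r.grab_frame(name): name is "scene" or "top" or "wrist"; returns a dict with "frame" (420x560x3 uint8, red, green, blue), "z_map" (420x560 float32, m along the optical axis (not along the pixel's ray), 0 where there is no reading), "fx", "fy", "cx", "cy" (pixels), "pose" (4x4, takes a point from camera to world coordinates). Camera axes: x right, y up, looking along -z (the intrinsics and any distortion apply to the point x, -y, -z); pixel columns grow to the right and rows downward; lengths in m; the calibration is good to about 2 mm. A picture is of the moment at which its call begins.
- r.hand_in(): hands the job in, once; it reports no verdict.
The state is a dict: "t": time; "joints": joint angles; "qvel": joint speeds; "tau": joint torques, N m; "eef_pos": TCP position; "tool_rot": TCP orientation; "ft_force": force on the tool from outside, world axes, zero at the start; "ft_torque": the same for the moment, N m; "grip_width": finger opening in m.
Only numpy, scipy, OpenCV 4.12 (cv2) and the standard library are available. Lean on these libraries where they do the work, as an engineer would, in place of code of your own. Each camera call takes 0.05 s, during which the arm holds its last target. There are 200 camera calls.

## Working session

There is one attempt and no reset: what is moved stays moved. The work goes in short steps, Python scripts to look and compute and a tool call to move; the robot and the scene stay as the last step left them, time stands still between calls to the robot, and variables do not carry over. Pictures are saved under pics/ and viewed, about 8 in all and at most 12, crops included, and the job is handed in when it is done.

Besides the shell and the picture viewer there is one more tool, called after "Call:" by a JSON object that holds its "api" and its "payload", one argument or row to a line. jog_arm: Moves the arm, as the interface text tells. Its arguments: {"type":"object","properties":{"moves":{"type":"array","items":{"type":"array"}}},"required":["moves"]}

```bash
ls; mkdir -p pics; python3 - <<'E'
from station import r
import cv2,numpy as np
s=r.get_state();print({k:np.round(v,3).tolist() for k,v in s.items()})
a=r.grab_frame("top");b=r.grab_frame("scene")
for n,f in(("top",a),("scene",b)):
    np.savez(f"{n}0.npz",**f); print(n,f["fx"],f["fy"],f["cx"],f["cy"],np.round(f["pose"],3).tolist(),[k for k in f])
    cv2.imwrite(f"pics/{n}0.png",f["frame"][:,:,::-1])
E
```

```text
pics
{'t': 0.0, 'joints': [-68.927, 7.243, -2.327, 80.524, -0.0, 90.0], 'qvel': [-0.027, 0.001, -0.033, 0.053, 0.06, 0.002], 'tau': [-0.001, -43.592, 35.292, 0.017, 0.0, 0.0], 'eef_pos': [0.189, -0.49, 0.231], 'tool_rot': [-179.964, 89.907, 111.109], 'ft_force': [-0.487, -0.549, -0.622], 'ft_torque': [0.046, -0.015, -0.035], 'grip_width': 0.086}
top 413.293727016003 413.293727016003 279.4870123391951 212.69377290540635 [[0.009, 0.984, -0.178, 0.281], [-1.0, 0.006, -0.016, -0.016], [-0.015, 0.178, 0.984, 1.092], [0.0, 0.0, 0.0, 1.0]] ['frame', 'z_map', 'fx', 'fy', 'cx', 'cy', 'pose']
scene 545.5935749150173 545.5935749150173 287.57026018879935 211.32030030593845 [[0.222, -0.524, 0.822, 1.811], [0.975, 0.132, -0.179, -0.297], [-0.015, 0.841, 0.541, 0.941], [0.0, 0.0, 0.0, 1.0]] ['frame', 'z_map', 'fx', 'fy', 'cx', 'cy', 'pose']
```

View pics/top0.png

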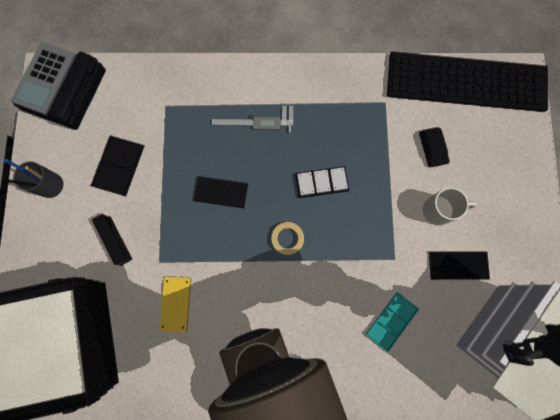

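View pics/scene0.png

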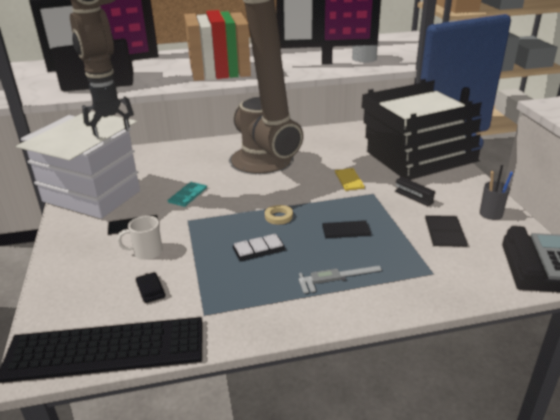

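Top view: the black face-down empty tray is at about (220,192) and the loaded tray with three white modules at (321,181). The tape is at (288,238), the caliper at (250,123), and the yellow and turquoise look-alikes are off the mat. The scene view agrees.

```bash
cat > h.py <<'E'
import numpy as np,cv2
from scipy.spatial.transform import Rotation as Ro
def cast(f,uv,z):
    uv=np.atleast_2d(uv).astype(float); P=f["pose"]
    d=np.c_[(uv[:,0]-f["cx"])/f["fx"],-(uv[:,1]-f["cy"])/f["fy"],-np.ones(len(uv))]@P[:3,:3].T
    o=P[:3,3]; return o+d*((z-o[2])/d[:,2])[:,None]
def rects(f,roi,z,thr=38,amin=300):
    u0,u1,v0,v1=roi; im=f["frame"][v0:v1,u0:u1]
    im=cv2.resize(im,None,fx=4,fy=4,interpolation=cv2.INTER_CUBIC)
    m=(im.max(2)<thr).astype(np.uint8)
    cs,_=cv2.findContours(m,cv2.RETR_EXTERNAL,cv2.CHAIN_APPROX_NONE); out=[]
    for c in cs:
        if cv2.contourArea(c)<amin*16: continue
        p=(c[:,0]+.5)/4-.5+[u0,v0]; w=cast(f,p,z)[:,:2]*1000
        (x,y),(a,b),t=cv2.minAreaRect(w.astype(np.float32))
        if a<b: a,b,t=b,a,t+90
        out.append((round(x,1),round(y,1),round(a,1),round(b,1),round((t+90)%180-90,1)))
    return out
def tool(s):
    R=Ro.from_euler('xyz',s['tool_rot'],degrees=True).as_matrix(); return np.array(s['eef_pos']),R
E
python3 - <<'E'
from h import *
f=dict(np.load("top0.npz"))
im=f["frame"]
print("px",im[192,220],im[192,180],im[205,220],im[181,350], "mat",cast(f,[[166,105],[386,103],[393,258],[160,261]],.003)[:,:2].round(3).tolist())
for t in(30,38,46):print(t,rects(f,(175,370,145,215),.015,t))
print("tape,caliper",cast(f,[[288,238],[250,123]],.015)[:,:2].round(3).tolist())
for uv in((220,192),(200,150),(321,181)):
    u,v=uv;z=f["z_map"][v,u];d=np.array([(u-f["cx"])/f["fx"]*z,-(v-f["cy"])/f["fy"]*z,-z,1]);print(uv,(f["pose"]@d)[:3].round(4))
# module outlines
g=im[145:215,175:370].min(2);m=cv2.resize(g,None,fx=4,fy=4,interpolation=cv2.INTER_CUBIC)>120
cs,_=cv2.findContours(m.astype(np.uint8),0,2)
for c in cs:
  if cv2.contourArea(c)>1500:
    (x,y),(a,b),t=cv2.minAreaRect(cast(f,(c[:,0]+.5)/4-.5+[175,145],.0225)[:,:2].astype(np.float32)*1000);print("mod",x,y,a,b,t)
E
```

```text
px [19 19 25] [69 79 87] [60 68 74] [70 80 86] mat [[0.785, 0.325], [0.792, -0.294], [0.36, -0.297], [0.347, 0.315]]
30 [(531.4, 160.2, 134.8, 65.8, 82.0)]
38 [(531.7, 160.3, 136.6, 67.5, 82.0)]
46 [(531.9, 160.7, 138.7, 69.1, 82.0)]
tape,caliper [[0.409, -0.022], [0.727, 0.085]]
(220, 192) [0.5314 0.1611 0.0143]
(200, 150) [0.6514 0.2216 0.007 ]
(321, 181) [ 0.5617 -0.109   0.0203]
mod 555.6500854492188 -67.83435821533203 58.77743148803711 37.28115463256836 9.241783142089844
mod 562.220703125 -110.94007110595703 58.766357421875 37.09793472290039 8.492591857910156
mod 568.4885864257812 -155.56515502929688 58.93195343017578 37.223880767822266 9.241092681884766
```

```bash
cat >> h.py <<'E'
def go(pos,xdir,jaw,s=None):
    """target TCP pos (m), tool x dir, jaw dir (world) -> shift, rotvec in current tool axes"""
    from station import r
    s=s or r.get_state(); p,R=tool(s)
    x=np.array(xdir,float);x/=np.linalg.norm(x)
    z=np.array(jaw,float);z-=x*(z@x);z/=np.linalg.norm(z)
    best=None
    T=np.c_[x,np.cross(z,x),z]
    rv=Ro.from_matrix(R.T@T).as_rotvec(degrees=True)
    sh=R.T@(np.array(pos)-p); print("shift",sh.round(4).tolist(),"turn",rv.round(2).tolist()); return sh,rv
def yaw(a): a=np.radians(a); return [np.cos(a),np.sin(a),0]
E
python3 - <<'E'
from h import *
f=dict(np.load("top0.npz"));im=f["frame"]
g=cv2.resize(im[145:215,275:370],None,fx=4,fy=4,interpolation=cv2.INTER_CUBIC)
for t in (34,38,44):
    m=((g.max(2)<t)|(g.min(2)>105)).astype(np.uint8);m=cv2.morphologyEx(m,cv2.MORPH_CLOSE,np.ones((9,9)))
    cs,_=cv2.findContours(m,0,cv2.CHAIN_APPROX_NONE);c=max(cs,key=cv2.contourArea)
    print(t,cv2.minAreaRect(cast(f,(c[:,0]+.5)/4-.5+[275,145],.015)[:,:2].astype(np.float32)*1000))
go([.532,.161,.15],[0,0,-1],yaw(-8))
E
```

```text
34 ((560.7611694335938, -109.90042877197266), (67.6091079711914, 134.75096130371094), 8.492324829101562)
38 ((561.0355224609375, -109.82943725585938), (68.8281021118164, 135.59600830078125), 8.77020263671875)
44 ((561.1200561523438, -109.67992401123047), (69.84210968017578, 137.01568603515625), 8.567768096923828)
shift [0.0813, 0.5543, -0.4835] turn [-60.93, -0.07, -0.04]
```

Call:
{"api": "jog_arm", "payload": {
  "moves": [
    [100,[0.0,0.15,-0.13],[-20,0,0]],
    [100,[0.0,0.3,-0.26],[-40,0,0]],
    [100,[0.0,0.4,-0.35],[-61,0,0]],
    [100,[0.04,0.5543,-0.4835],[-61,0,0]],
    [100,[0.08,0.5543,-0.4835],[-61,0,0]],
    [100,[0.0813,0.5543,-0.4835],[-61,0,0]],
    [100,[0.0813,0.5543,-0.4835],[-61,0,0]],
    [100,[0.0813,0.5543,-0.4835],[-61,0,0]],
    [100,[0.0813,0.5543,-0.4835],[-61,0,0]],
    [100,[0.0813,0.5543,-0.4835],[-61,0,0]]
  ]
}}

```text
t: 1.35
eef_pos: [0.4788, 0.0607, 0.1678]
tool_rot: [-81.9, 90.0, -89.8]
ft_force: [0.7, 0.2, 0.0]
grip_width: 0.0858
```

Call:
{"api": "jog_arm", "payload": {
  "moves": [
    [100,[0.01,0.053,0.019],[0,0,0]],
    [100,[0.0178,0.1064,0.0388],[0,0,0]],
    [100,[0.0178,0.1064,0.0388],[0,0,0]],
    [100,[0.0178,0.1064,0.0388],[0,0,0]]
  ]
}}

```text
t: 1.85
eef_pos: [0.5309, 0.1585, 0.1499]
tool_rot: [-146.4, 89.9, -154.3]
ft_force: [-0.0, -0.3, 0.2]
grip_width: 0.0857
```

```bash
python3 - <<'E'
from h import *
from station import r
s=r.get_state();print(s['t'],np.round(s['eef_pos'],4),np.round(s['joints'],1),tool(s)[1].round(3).tolist())
f=r.grab_frame("wrist");np.savez("w1.npz",**f);cv2.imwrite("pics/w1.png",f["frame"][:,:,::-1]);print(f["pose"].round(3).tolist(),f["fx"])
go([.532,.161,.15],[0,0,-1],yaw(-8))
E
```

```text
1.85 [0.5309 0.1585 0.1499] [ 16.6  11.1  -7.9  71.1  -0.  114.5] [[-0.002, 0.137, 0.991], [-0.001, 0.991, -0.137], [-1.0, -0.001, -0.001]]
[[0.99, 0.133, 0.038, 0.54], [-0.138, 0.955, 0.263, 0.224], [-0.001, -0.265, 0.964, 0.292], [0.0, 0.0, 0.0, 1.0]] 335.02507534811707
shift [0.0003, 0.0031, 0.0007] turn [0.05, -0.04, 0.04]
```

View pics/w1.png

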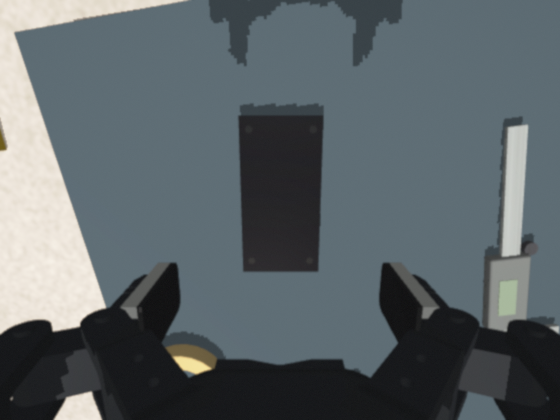

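Wrist view: the tray is an upright dark rectangle, (240,115)-(322,271), centred between the pads at (180,290) and (382,290).

```bash
python3 - <<'E'
from h import *
f=dict(np.load("w1.npz"))
im=f["frame"];print(im[200,280],im[107,280],im[200,220])
for t in(42,48,54):print(t,rects(f,(228,335,90,285),.015,t))
E
```

```text
[38 38 41] [58 68 73] [ 95 111 118]
42 [(532.3, 165.0, 123.5, 65.5, 82.1)]
48 [(531.7, 160.3, 133.9, 66.2, 82.1)]
54 [(531.7, 160.3, 134.5, 66.7, 82.1)]
```

Call:
{"api": "jog_arm", "payload": {
  "moves": [
    [90,[0.05,0.002,0.0005],[0,0,0]],
    [90,[0.1,0.002,0.0005],[0,0,0]],
    [90,[0.13,0.002,0.0005],[0,0,0]],
    [90,[0.138,0.002,0.0005],[0,0,0]],
    [90,[0.14,0.002,0.0005],[0,0,0]],
    [90,[0.14,0.002,0.0005],[0,0,0]]
  ]
}}

```text
t: 2.65
eef_pos: [0.5333, 0.1605, 0.0121]
tool_rot: [25.0, 89.9, 17.1]
ft_force: [-0.4, 0.4, 0.1]
grip_width: 0.0774
```

```bash
python3 - <<'E'
from h import *
from station import r
f=r.grab_frame("wrist");np.savez("w2.npz",**f);cv2.imwrite("pics/w2.png",f["frame"][:,:,::-1])
s=r.get_state();print(s['t'],np.round(s['eef_pos'],4),s['ft_force'],s['grip_width'])
E
```

```text
2.7 [0.5333 0.1607 0.0121] [-0.1264419  -0.08003252 -0.08129212] 0.07658872245821845
```

View pics/w2.png

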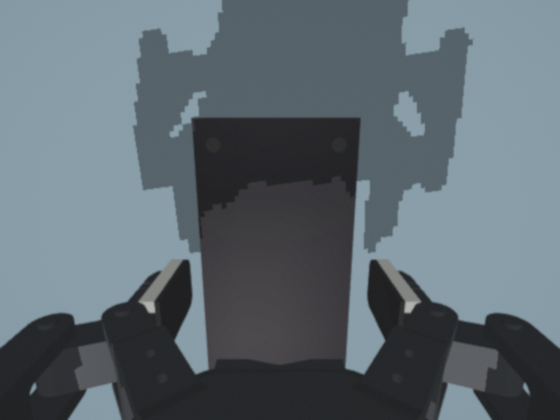

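Wrist view: the pads straddle the tray with tips at about (188,262) and (370,262), and the gaps are even. Depth will give the tip height.

```bash
cat >> h.py <<'E'
def pts(f):
    v,u=np.mgrid[:f["z_map"].shape[0],:f["z_map"].shape[1]];z=f["z_map"]
    X=np.stack([(u-f["cx"])/f["fx"]*z,-(v-f["cy"])/f["fy"]*z,-z,np.ones_like(z)],-1)@f["pose"].T
    return X[...,:3]
E
python3 - <<'E'
from h import *
f=dict(np.load("w2.npz"));X=pts(f)
for v in (264,275,290,305):
  for u in (186,182,175,372,378,385): print((u,v),(X[v,u]*1000).round(1).tolist(),end=' ')
  print()
print(X[250,280],X[300,60])
E
```

```text
(186, 264) [496.4, 174.8, 27.9] (182, 264) [495.8, 176.1, 30.7] (175, 264) [493.6, 177.1, 32.1] (372, 264) [572.6, 162.7, 25.1] (378, 264) [573.2, 165.9, 32.3] (385, 264) [576.4, 164.8, 30.8] 
(186, 275) [495.9, 170.6, 29.4] (182, 275) [495.9, 172.7, 33.6] (175, 275) [496.3, 176.5, 41.5] (372, 275) [571.6, 159.1, 27.9] (378, 275) [572.1, 162.8, 35.5] (385, 275) [573.2, 165.6, 41.4] 
(186, 290) [494.9, 164.5, 30.5] (182, 290) [495.5, 167.5, 36.2] (175, 290) [495.6, 171.3, 43.1] (372, 290) [570.8, 153.0, 29.1] (378, 290) [571.4, 157.1, 36.8] (385, 290) [572.0, 161.3, 44.5] 
(186, 305) [494.1, 158.6, 32.2] (182, 305) [494.5, 161.6, 37.2] (175, 305) [495.2, 166.5, 45.4] (372, 305) [570.1, 146.6, 30.2] (378, 305) [570.6, 151.4, 38.1] (385, 305) [571.1, 156.3, 46.3] 
[0.53468778 0.17010491 0.0145041 ] [0.42016694 0.15419801 0.00280985]
```

```bash
python3 - <<'E'
from h import *
f=dict(np.load("w2.npz"));X=pts(f)
for sl,nm in(((slice(262,320),slice(180,200)),"L"),((slice(262,320),slice(362,380)),"R")):
    P=X[sl].reshape(-1,3); k=(P[:,2]>.0175)&(P[:,2]<.06); q=P[k]; print(nm,(np.sort(q[:,2])[:12]*1000).round(1),len(q),(q[:,0].min(),q[:,0].max()))
go([.5317,.1603,-.002],[0,0,-1],yaw(-7.9))
E
```

```text
L [20.9 21.2 21.3 21.5 21.6 21.6 21.7 21.9 21.9 22.  22.1 22.1] 621 (np.float64(0.4930458643764659), np.float64(0.49677931229695754))
R [20.9 21.4 21.4 21.5 21.6 21.8 21.8 21.9 22.1 22.1 22.1 22.1] 625 (np.float64(0.5693463298897469), np.float64(0.5744510334060947))
shift [0.0141, -0.0006, -0.0016] turn [-0.05, 0.14, -0.06]
```

Call:
{"api": "jog_arm", "payload": {
  "moves": [
    [90,[0.006,-0.0005,-0.0016],[0,0,0]],
    [90,[0.013,-0.0005,-0.0016],[0,0,0]],
    [90,[0.013,-0.0005,-0.0016],[0,0,0]],
    [90,[0.013,-0.0005,-0.0016],[0,0,0]]
  ]
}}

```text
t: 3.2
eef_pos: [0.5305, 0.1603, -0.0027]
tool_rot: [-149.2, 90.0, -157.1]
ft_force: [0.9, -0.6, -0.3]
grip_width: 0.0766
```

Call:
{"api": "jog_arm", "payload": {
  "moves": [
    [70,[0,0,0],[0,0,0]],
    [70,[0,0,0],[0,0,0]],
    [70,[0,0,0],[0,0,0]],
    [70,[0,0,0],[0,0,0]],
    [70,[0,0,0],[0,0,0]]
  ]
}}

```text
t: 3.82
eef_pos: [0.5311, 0.1604, -0.0018]
tool_rot: [27.4, 89.9, 19.5]
ft_force: [-0.1, 0.4, 5.1]
grip_width: 0.0661
```

Call:
{"api": "jog_arm", "payload": {
  "moves": [
    [70,[-0.01,0,0],[0,0,0]],
    [70,[-0.03,0,0],[0,0,0]],
    [70,[-0.06,0,0],[0,0,0]],
    [70,[-0.1,0,0],[0,0,0]],
    [70,[-0.1,0,0],[0,0,0]],
    [70,[-0.1,0,0],[0,0,0]]
  ]
}}

```text
t: 4.58
eef_pos: [0.5303, 0.1602, 0.0971]
tool_rot: [-155.0, 90.0, -162.9]
ft_force: [-0.8, 1.0, -1.0]
grip_width: 0.0659
```

```bash
python3 - <<'E'
from h import *
from station import r
f=r.grab_frame("wrist");np.savez("w3.npz",**f);t=r.grab_frame("top");np.savez("t3.npz",**t)
a=cv2.resize(f["frame"],(400,300));b=cv2.resize(t["frame"][130:260,170:365],(400,267));b=np.vstack([b,np.zeros((33,400,3),np.uint8)])
cv2.imwrite("pics/w3.png",np.hstack([a,b])[:,:,::-1])
s=r.get_state();print(s['t'],np.round(s['eef_pos'],4),s['ft_force'],s['grip_width'])
X=pts(f);h,w=X.shape[:2]
P=X[100:360,200:360].reshape(-1,3);k=(P[:,2]>.09)&(P[:,2]<.125);P=P[k]
A=np.c_[P[:,:2]-P[:,:2].mean(0),np.ones(len(P))];c,*_=np.linalg.lstsq(A,P[:,2],rcond=None);print("plane",c,len(P),P.mean(0))
print(rects(f,(150,410,60,400),.0+c[2],60))
E
```

```text
4.675 [0.5297 0.16   0.0961] [ 0.18269594  0.35288872 -0.72521199] 0.06611908324515552
plane [-0.00055592  0.00036979  0.11373067] 38642 [0.53279758 0.17933576 0.11373067]
[(530.7, 164.6, 125.5, 119.6, 82.1)]
```

View pics/w3.png

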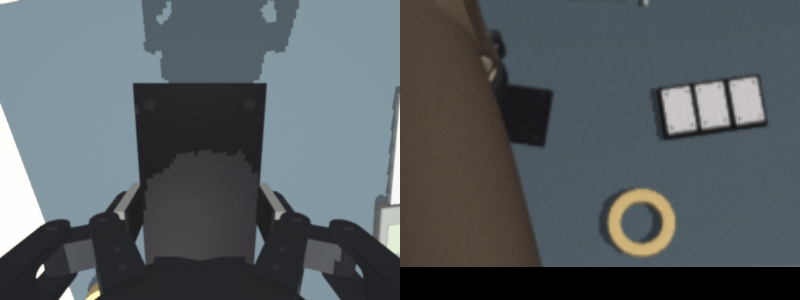

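Held level: the wrist view shows the tray between the pads at (120-280,190) in the left half. In the right half the loaded tray is untouched. Next I pass over the loaded tray for a wrist-camera fix.

```bash
python3 - <<'E'
from h import *
go([.561,-.265,.16],[0,0,-1],yaw(8.6))
E
```

```text
shift [-0.0637, -0.4167, 0.0895] turn [-16.53, -0.13, 0.04]
```

Call:
{"api": "jog_arm", "payload": {
  "moves": [
    [70,[-0.03,-0.04,0.01],[-4,0,0]],
    [70,[-0.0637,-0.1,0.02],[-8,0,0]],
    [70,[-0.0637,-0.16,0.034],[-12,0,0]],
    [70,[-0.0637,-0.22,0.047],[-16.5,0,0]],
    [70,[-0.0637,-0.28,0.06],[-16.5,0,0]],
    [70,[-0.0637,-0.34,0.073],[-16.5,0,0]],
    [70,[-0.0637,-0.39,0.083],[-16.5,0,0]],
    [70,[-0.0637,-0.4167,0.0895],[-16.5,0,0]],
    [70,[-0.0637,-0.4167,0.0895],[-16.5,0,0]],
    [70,[-0.0637,-0.4167,0.0895],[-16.5,0,0]]
  ]
}}

```text
t: 5.92
eef_pos: [0.5613, -0.2641, 0.1601]
tool_rot: [137.5, 89.9, 146.1]
ft_force: [0.4, -0.2, -1.1]
grip_width: 0.0664
```

```bash
python3 - <<'E'
from h import *
from station import r
f=r.grab_frame("wrist");np.savez("w4.npz",**f);cv2.imwrite("pics/w4.png",f["frame"][:,:,::-1])
s=r.get_state();print(s['t'],np.round(s['eef_pos'],4),s['grip_width'])
E
```

```text
5.975 [ 0.5614 -0.2638  0.1604] 0.06650467220935395
```

View pics/w4.png

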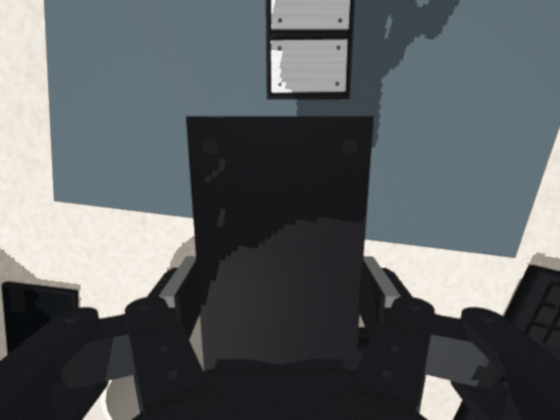

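Wrist view: the near end of the loaded tray is at (267-351, up to 98), with two modules above it.

```bash
python3 - <<'E'
from h import *
f=dict(np.load("w4.npz"));g=f["frame"].max(2).astype(float)
print(g[70,255:285].astype(int),g[70,335:362].astype(int),g[85:108,309].astype(int))
def cross(line,thr,o):  # first crossing below thr
    i=np.argmax(line<thr); return o+i-1+(line[i-1]-thr)/(line[i-1]-line[i])
L=np.array([(cross(g[v,250:285],70,250),v) for v in range(5,92,3)]);Rr=np.array([(370-cross(g[v,370:335:-1],55,0),v) for v in range(5,92,3)])
B=np.array([(u,115-cross(g[115:85:-1,u],70,0)) for u in range(275,345,4)])
def fit(e):
    w=cast(f,e,.015)[:,:2]*1000; vx,vy,x,y=cv2.fitLine(w.astype(np.float32),cv2.DIST_HUBER,0,.01,.01)[:,0]; return np.array([x,y]),np.degrees(np.arctan2(vy,vx))%180
l,al=fit(L);q,ar=fit(Rr);b,ab=fit(B);print(l,al,q,ar,b,ab)
a=np.radians((al+ar)/2);d=np.array([np.cos(a),np.sin(a)]);n=np.array([d[1],-d[0]])
print("width",n@q-n@l,"end along",d@b,"centre",n*(n@q+n@l)/2+d*(d@b+68*np.sign(d[1])))
from station import r
go([.561,-.110,.16],[0,0,-1],yaw(8.6))
E
```

```text
[122 123 122 122 122 123 123 123 123 121 110  82  53  39  35  85 172 233
 242 243 243 243 243 243 241 229 186 166 165 165] [167 167 166 166 166 166 166 166 166 162 141  88  38  24  29  40  57  71
  75  76  77  76  76  76  75  75  76] [169 168 167 167 167 158 122  70  34  28  25  28  30  34  52  69  75  76
  76  76  76  77  76]
[ 531.5046  -139.91751] 98.64664 [ 599.17847 -136.29543] 98.59613 [ 572.1208  -186.55585] 170.57164
width 67.45221 end along -270.21124 centre [ 562.4811  -119.24026]
shift [0.0006, 0.1521, 0.0227] turn [0.02, -0.07, -0.07]
```

```bash
python3 - <<'E'
from h import *
f=dict(np.load("w4.npz"));g=f["frame"].max(2).astype(float)
B=[]
for u in range(275,300,3):
    line=g[107:88:-1,u]; i=np.argmax(line<(line[0]+28)/2); B.append((u,107-i+.5))
B=np.array(B);w=cast(f,B,.015)*1000;w3=cast(f,B,.003)*1000;print(B[:,1],w.mean(0),w3.mean(0))
d=np.array([-.1496,.9887]);print((w[:,:2]@d).mean(),(w3[:,:2]@d).mean(), "top est end",np.array([561,-109.8])@d-68)
# module edges: near module bottom bright edge at z .0225, and top edge
for v in (80,60,50,):pass
col=g[30:98,309].astype(int);print(col)
E
```

```text
[98.5 98.5 98.5 98.5 98.5 98.5 98.5 98.5 98.5] [ 554.57258059 -181.48948993   15.        ] [ 554.71355677 -180.77002873    3.        ]
-262.40271675302864 -261.71247550167254 top est end -260.48486
[ 51  23  23  29  31  28  28  27  32  77 135 163 168 167 167 168 167 165
 165 167 169 173 172 168 166 166 166 169 171 171 170 168 166 166 168 169
 167 167 164 165 164 165 166 167 168 170 171 167 165 164 165 166 167 169
 169 169 168 167 167 167 158 122  70  34  28  25  28  30]
```

Call:
{"api": "jog_arm", "payload": {
  "moves": [
    [70,[0,0.05,0.007],[0,0,0]],
    [70,[0,0.1,0.015],[0,0,0]],
    [70,[0.03,0.1515,0.022],[0,0,0]],
    [70,[0.08,0.1515,0.022],[0,0,0]],
    [70,[0.12,0.1515,0.022],[0,0,0]],
    [70,[0.125,0.1515,0.022],[0,0,0]],
    [70,[0.125,0.1515,0.022],[0,0,0]],
    [70,[0.125,0.1515,0.022],[0,0,0]]
  ]
}}

```text
t: 6.98
eef_pos: [0.5623, -0.1119, 0.0383]
tool_rot: [-19.2, 89.8, -10.6]
ft_force: [-0.8, 0.2, -0.6]
grip_width: 0.0662
```

```bash
python3 - <<'E'
from h import *
from station import r
P=[];
for i in range(1):
  s=r.get_state();print(s['t'],np.round(s['eef_pos'],4),s['ft_force'],s['joints'])
go([.5607,-.1108,.010],[0,0,-1],yaw(8.6))
E
```

```text
6.975 [ 0.5623 -0.1119  0.0383] [-0.76769882  0.1568164  -0.61132939] [-1.12536419e+01  1.60761645e+01 -1.59929528e+01  5.77420088e+01
  2.03023247e-03  7.01648494e+01]
shift [0.0283, 0.0013, -0.0015] turn [-0.02, 0.18, 0.06]
```

Call:
{"api": "jog_arm", "payload": {
  "moves": [
    [70,[0.005,0.0008,-0.001],[0,0,0]],
    [70,[0.012,0.0008,-0.001],[0,0,0]],
    [70,[0.016,0.0008,-0.001],[0,0,0]],
    [70,[0.019,0.0008,-0.001],[0,0,0]],
    [70,[0.021,0.0008,-0.001],[0,0,0]],
    [70,[0.022,0.0008,-0.001],[0,0,0]],
    [70,[0.022,0.0008,-0.001],[0,0,0]]
  ]
}}

```text
t: 7.85
eef_pos: [0.5598, -0.1111, 0.0141]
tool_rot: [154.9, 90.0, 163.5]
ft_force: [-1.2, 0.2, -0.8]
grip_width: 0.0658
```

```bash
python3 - <<'E'
from h import *
from station import r
f=r.grab_frame("wrist");np.savez("w5.npz",**f)
s=r.get_state();print(s['t'],np.round(s['eef_pos'],4),s['ft_force'],s['grip_width'])
go([.5607,-.1108,.010],[0,0,-1],yaw(8.6))
X=pts(f);P=X[130:250,230:330].reshape(-1,3);P=P[P[:,2]>.015]
A=np.c_[P[:,:2]-P[:,:2].mean(0),np.ones(len(P))];c,*_=np.linalg.lstsq(A,P[:,2],rcond=None);print("plane",c,len(P))
E
```

```text
7.9 [ 0.5599 -0.111   0.0142] [-0.52073325  0.34057321 -0.79143429] 0.0661565812840666
shift [0.0042, 0.0001, 0.0009] turn [-0.02, 0.01, 0.0]
plane [-0.0102637   0.06563268  0.03126985] 12000
```

Call:
{"api": "jog_arm", "payload": {
  "moves": [
    [70,[0.002,0,0.0005],[0,0,0]],
    [70,[0.003,0,0.0005],[0,0,0]],
    [70,[0.004,0,0.0005],[0,0,0]],
    [70,[0.004,0,0.0005],[0,0,0]],
    [70,[0.004,0,0.0005],[0,0,0]]
  ]
}}

```text
t: 8.52
eef_pos: [0.5603, -0.111, 0.0102]
tool_rot: [151.6, 90.0, 160.2]
ft_force: [0.8, 0.0, 0.4]
grip_width: 0.0661
```

```bash
python3 - <<'E'
from h import *
from station import r
f=r.grab_frame("wrist");np.savez("w6.npz",**f)
s=r.get_state();print(s['t'],np.round(s['eef_pos'],4),s['ft_force'],s['grip_width'])
X=pts(f)
for v in range(60,300,15): print(v,(X[v,[230,280,330]]*1000).round(1).tolist())
E
```

```text
8.575 [ 0.5603 -0.111   0.0102] [-1.23017254  1.00596984  0.36600883] 0.06603202660220073
60 [[526.6, -25.4, 4.2], [546.8, -22.1, 3.0], [567.2, -19.1, 3.1]]
75 [[527.0, -30.9, 2.5], [547.7, -27.8, 2.5], [568.2, -24.9, 3.8]]
90 [[527.7, -36.8, 2.5], [548.6, -33.7, 2.5], [569.3, -30.6, 3.7]]
105 [[528.3, -42.8, 2.4], [549.5, -39.6, 2.5], [570.5, -36.5, 3.7]]
120 [[532.4, -48.4, 26.5], [550.3, -45.7, 26.7], [568.3, -43.0, 26.5]]
135 [[533.1, -53.6, 27.3], [551.1, -51.0, 25.6], [569.0, -48.2, 28.5]]
150 [[533.5, -59.1, 26.4], [551.9, -56.4, 26.5], [570.2, -53.6, 27.2]]
165 [[534.2, -64.6, 27.2], [552.8, -61.9, 26.5], [571.3, -59.0, 26.9]]
180 [[534.8, -70.3, 26.7], [553.6, -67.5, 26.7], [572.3, -64.5, 27.5]]
195 [[535.5, -76.0, 27.3], [550.0, -45.4, 152.7], [573.5, -70.3, 27.0]]
210 [[536.2, -81.9, 27.2], [555.4, -79.4, 26.1], [574.8, -76.4, 26.0]]
225 [[536.9, -88.0, 27.3], [556.3, -85.1, 27.0], [575.9, -82.5, 26.1]]
240 [[537.4, -94.6, 26.4], [557.2, -91.4, 26.9], [577.1, -88.7, 26.2]]
255 [[538.1, -101.1, 26.2], [558.2, -97.7, 27.1], [578.0, -94.6, 27.4]]
270 [[538.9, -107.6, 26.3], [559.2, -104.2, 27.0], [579.6, -101.6, 26.1]]
285 [[539.7, -114.1, 26.8], [560.2, -111.1, 26.7], [580.4, -107.4, 27.9]]
```

Seated: the top plane is at about 27 mm and flat. Now I release, move 25 mm off centre, lower and grip both trays.

Call:
{"api": "jog_arm", "payload": {
  "moves": [
    [92,[0,0,0],[0,0,0]],
    [92,[0,0,0],[0,0,0]],
    [92,[0,0,0],[0,0,0]],
    [92,[0,-0.008,0],[0,0,0]],
    [92,[0,-0.02,0],[0,0,0]],
    [92,[0,-0.025,0],[0,0,0]],
    [92,[0.005,-0.025,0],[0,0,0]],
    [92,[0.011,-0.025,0],[0,0,0]],
    [92,[0.011,-0.025,0],[0,0,0]],
    [92,[0.011,-0.025,0],[0,0,0]]
  ]
}}

```text
t: 9.82
eef_pos: [0.5639, -0.1355, -0.0009]
tool_rot: [157.1, 90.0, 165.7]
ft_force: [-0.5, 0.7, 0.0]
grip_width: 0.0791
```

```bash
python3 - <<'E'
from h import *
from station import r
f=r.grab_frame("wrist");np.savez("w7.npz",**f)
s=r.get_state();print(s['t'],np.round(s['eef_pos'],4),s['ft_force'],s['grip_width'],s['joints'])
X=pts(f)
P=X[:300,150:420].reshape(-1,3);P=P[(P[:,2]>.023)&(P[:,2]<.031)];print("top",np.median(P,0),len(P),P[:,1].max())
print(rects(f,(190,370,40,330),.027,58))
cv2.imwrite("pics/w7.png",f["frame"][:,:,::-1])
E
```

```text
9.875 [ 0.5641 -0.1355 -0.0008] [-0.89065283  0.21630811  1.00665274] 0.07875641234686581 [-1.35098899e+01  1.86394708e+01 -1.78212737e+01  5.35385069e+01
  1.08270849e-03  6.78999571e+01]
top [ 0.55609927 -0.08338417  0.02685913] 53818 -0.03879984179074915
[(553.6, -88.5, 80.9, 67.5, -77.4)]
```

View pics/w7.png

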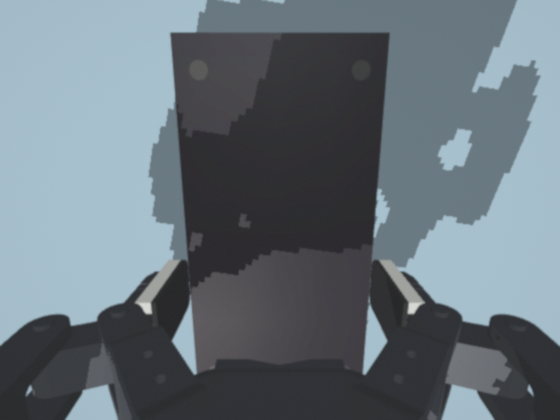

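Call:
{"api": "jog_arm", "payload": {
  "moves": [
    [60,[0,0,0],[0,0,0]],
    [60,[0,0,0],[0,0,0]],
    [60,[0,0,0],[0,0,0]],
    [60,[0,0,0],[0,0,0]],
    [60,[-0.005,0,0],[0,0,0]],
    [60,[-0.02,0,0],[0,0,0]],
    [60,[-0.04,0,0],[0,0,0]],
    [60,[-0.07,0,0],[0,0,0]],
    [60,[-0.1,0,0],[0,0,0]],
    [60,[-0.1,0,0],[0,0,0]]
  ]
}}

```text
t: 11.12
eef_pos: [0.5656, -0.1362, 0.102]
tool_rot: [-23.6, 89.7, -15.1]
ft_force: [0.4, 0.7, -3.6]
grip_width: 0.0667
```

```bash
python3 - <<'E'
from h import *
from station import r
f=r.grab_frame("wrist");np.savez("w8.npz",**f);b=r.grab_frame("scene");np.savez("s8.npz",**b);cv2.imwrite("pics/s8.png",cv2.resize(b["frame"][150:330,180:420],None,fx=3,fy=3)[:,:,::-1])
s=r.get_state();print(s['t'],np.round(s['eef_pos'],4),s['ft_force'],s['grip_width'],np.round(s['joints'],2))
X=pts(f);P=X[30:300,200:360].reshape(-1,3);P=P[(P[:,2]>.1)&(P[:,2]<.15)];A=np.c_[P[:,:2]-P[:,:2].mean(0),np.ones(len(P))];print("plane",np.linalg.lstsq(A,P[:,2],rcond=None)[0])
J=np.array([[7.243,-2.327],[11.1,-7.9],[16.08,-15.99],[18.64,-17.82],s['joints'][1:3]]);e=s['eef_pos']
rr=np.array([.5252,.5541,.5733,.5801,np.hypot(e[0],e[1])]);zz=np.array([.231,.1499,.0383,-.0009,e[2]])
a=np.radians(J[:,0]);p=np.radians(J[:,0]-J[:,1]);o=np.ones(5);O=0*o
A=np.r_[np.c_[np.sin(a),np.cos(p),o,O],np.c_[np.cos(a),-np.sin(p),O,o]]
c,res,*_=np.linalg.lstsq(A,np.r_[rr,zz],rcond=None);print("L1,L2,r0,Z",c,A@c-np.r_[rr,zz])
E
```

```text
11.225 [ 0.5638 -0.1357  0.0987] [ 0.09251843  0.29323349 -3.54732919] 0.06680496399453162 [-1.353e+01  1.487e+01 -9.650e+00  6.551e+01 -1.000e-02  6.790e+01]
plane [ 0.00380277 -0.00230983  0.12872067]
L1,L2,r0,Z [ 0.72525734  0.46561428 -0.02586689 -0.41063631] [-4.93632621e-04 -9.19712135e-05 -3.72408709e-03  3.21007110e-04
  3.98868382e-03  4.24218353e-04 -4.35785337e-04  7.25777678e-04
  7.81406894e-04 -1.49561759e-03]
```

View pics/s8.png

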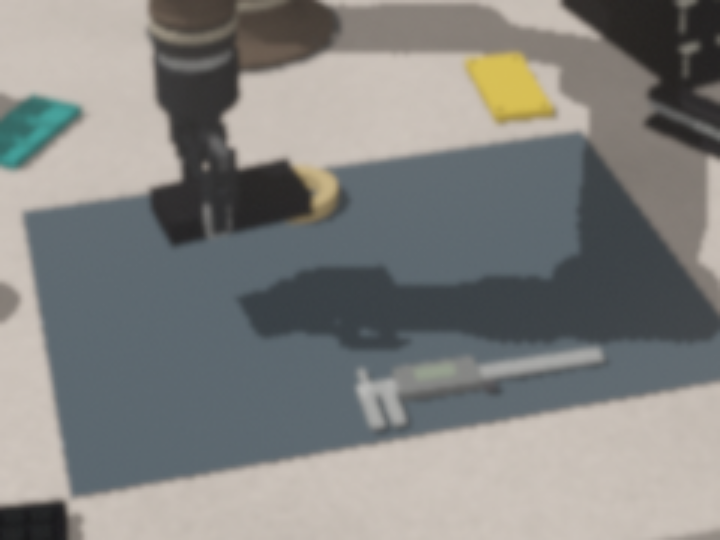

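Scene view: the block is held level above the mat and the mat below it is bare, so both trays came up together. Next I yaw it.

```bash
python3 - <<'E'
from h import *
go([.60,.08,.25],[0,0,-1],yaw(98))
E
```

```text
shift [-0.1514, 0.2079, 0.0679] turn [-89.43, -0.01, -0.02]
```

Call:
{"api": "jog_arm", "payload": {
  "moves": [
    [60,[-0.04,0.02,0.006],[-5,0,0]],
    [60,[-0.08,0.045,0.015],[-15,0,0]],
    [60,[-0.12,0.07,0.022],[-25,0,0]],
    [60,[-0.15,0.095,0.03],[-35,0,0]],
    [60,[-0.15,0.12,0.04],[-45,0,0]],
    [60,[-0.15,0.15,0.048],[-55,0,0]],
    [60,[-0.15,0.18,0.058],[-65,0,0]],
    [60,[-0.15,0.208,0.068],[-75,0,0]],
    [60,[-0.15,0.208,0.068],[-84,0,0]],
    [60,[-0.15,0.208,0.068],[-89.4,0,0]]
  ]
}}

```text
t: 12.48
eef_pos: [0.5997, 0.0807, 0.2467]
tool_rot: [89.5, 89.8, -172.2]
ft_force: [-0.3, 1.1, -3.1]
grip_width: 0.0665
```

```bash
python3 - <<'E'
from h import *
from station import r
s=r.get_state();print(s['t'],np.round(s['eef_pos'],4),s['ft_force'],s['grip_width'],np.round(s['joints'],2))
h=np.radians(8);t=np.radians(40)
go([.62,.083,.25],[np.cos(h)*np.sin(t),np.sin(h)*np.sin(t),-np.cos(t)],yaw(98))
E
```

```text
12.475 [0.5997 0.0807 0.2467] [-0.29746099  1.10042747 -3.13961678] 0.06652266565067126 [ 7.66 16.4  11.03 84.85 -0.   -0.58]
shift [-0.0034, -0.0204, -0.0006] turn [0.23, 0.08, -40.22]
```

Call:
{"api": "jog_arm", "payload": {
  "moves": [
    [60,[0,-0.005,0],[0,0,-8]],
    [60,[0,-0.01,0],[0,0,-18]],
    [60,[0,-0.015,0],[0,0,-28]],
    [60,[0,-0.02,0],[0,0,-38]],
    [60,[0,-0.02,0],[0,0,-40]],
    [60,[0,-0.02,0],[0,0,-40]]
  ]
}}

```text
t: 13.22
eef_pos: [0.6177, 0.0826, 0.2456]
tool_rot: [-90.0, 50.3, 8.0]
ft_force: [0.4, -0.3, -4.4]
grip_width: 0.067
```

```bash
python3 - <<'E'
from h import *
from station import r
from scipy.optimize import least_squares
s=r.get_state();e=np.array(s['eef_pos']);print(s['t'],e.round(4),s['ft_force'],s['grip_width'],np.round(s['joints'],2),tool(s)[1].round(3).tolist())
D=np.array([[7.243,-2.327,90,.5252,.231],[11.1,-7.9,90,.5541,.1499],[18.64,-17.82,90,.5801,-.0009],[14.87,-9.65,90,.58,.0987],[16.4,11.03,90,.6051,.2467],
 [*s['joints'][1:3],s['joints'][1]-s['joints'][2]+s['joints'][3],np.hypot(e[0],e[1]),e[2]]])
np.save("D.npy",D)
a,p3,p=np.radians([D[:,0],D[:,0]-D[:,1],D[:,2]])
def F(c,a,p3,p): L1,L2,r0,z0,L3=c; return np.r_[r0+L1*np.sin(a)+L2*np.cos(p3)+L3*np.cos(p), z0+L1*np.cos(a)-L2*np.sin(p3)-L3*np.sin(p)]
q=least_squares(lambda c:F(c,a,p3,p)-np.r_[D[:,3],D[:,4]],[.4,.4,0,.2,.3]);print(q.x.round(4),(q.fun*1000).round(1))
E
```

```text
13.225 [0.6177 0.0826 0.2456] [ 0.43218691 -0.32770554 -4.37550614] 0.06704010164714003 [  7.45 -12.19 -31.73  30.74   0.34  -0.4 ] [[0.633, -0.762, -0.139], [0.089, -0.107, 0.99], [-0.769, -0.639, 0.0]]
[0.5923 0.4545 0.0081 0.1983 0.4839] [  5.7  -2.2 -17.2  -6.4  22.7  -2.7  -4.6  -2.2   6.5  -0.4  -6.6   7.4]
```

```bash
cat > fk.py <<'E'
from h import *
from scipy.optimize import least_squares
D=np.load("D.npy")
def F(c,j2,j3,p):
    a,p3,p=np.radians([j2,j2-j3,p]); L1,L2,z0,L3,a0,b0=c
    return np.r_[L1*np.sin(a+a0)+L2*np.cos(p3+b0)+L3*np.cos(p), z0+L1*np.cos(a+a0)-L2*np.sin(p3+b0)-L3*np.sin(p)]
q=least_squares(lambda c:np.r_[F(c,*D[:,:3].T)-np.r_[D[:,3],D[:,4]], .003*(c-[.4,.4,.2,.3,0,0])],[.4,.4,.2,.3,0,0]);c=q.x
def ik(r,z,p,g=(-20,-30)): 
    s=least_squares(lambda j:F(c,np.array([j[0]]),np.array([j[1]]),np.array([p]))-[r,z],g,bounds=([-54,-72],[111,77]));return s.x.round(1),(p-s.x[0]+s.x[1]).round(1),(s.fun*1000).round(1)
E
python3 - <<'E'
from fk import *
print(c.round(3),(q.fun*1000).round(1))
for r_ in(.5,.55,.6,.65,.7):
  for p in(30,15,0): print(r_,p,ik(r_,.1,p),ik(r_,.25,p))
E
```

```text
[ 0.525  0.458  0.143  0.44   0.002 -0.182] [-0.3  0.6  0.  -0.3  0.1  0.  -0.4 -0.   0.3  0.1  0.1 -0.1  0.4  0.2
 -0.2  0.4  0.  -0.5]
0.5 30 (array([-26.9, -72. ]), np.float64(-15.1), array([21. , 31.3])) (array([-39.3, -59.8]), np.float64(9.5), array([0., 0.]))
0.5 15 (array([-14.1, -72. ]), np.float64(-42.9), array([107.4, 101.4])) (array([-42., -72.]), np.float64(-15.0), array([ 5.7, 16.8]))
0.5 0 (array([ 64.8, -72. ]), np.float64(-136.8), array([ 144. , -103.1])) (array([-31.5, -72. ]), np.float64(-40.5), array([ 62.8, 111.8]))
0.55 30 (array([-17.1, -72. ]), np.float64(-24.9), array([4.3, 4.5])) (array([-31.3, -57.2]), np.float64(4.1), array([0., 0.]))
0.55 15 (array([ -0.3, -72. ]), np.float64(-56.7), array([93.3, 52.9])) (array([-31.3, -71.6]), np.float64(-25.4), array([0., 0.]))
0.55 0 (array([ 50.6, -72. ]), np.float64(-122.6), array([123.7, -48.3])) (array([-15., -72.]), np.float64(-57.0), array([69.9, 67.9]))
0.6 30 (array([ -9.6, -68.2]), np.float64(-28.6), array([0., 0.])) (array([-24., -54.]), np.float64(0.0), array([0., 0.]))
0.6 15 (array([  7.2, -72. ]), np.float
[... 305 characters left out ...]
-17.2, -50.1]), np.float64(-2.9), array([0., 0.]))
0.65 15 (array([ 11.7, -72. ]), np.float64(-68.7), array([14.3,  4.5])) (array([-14.6, -63.9]), np.float64(-34.4), array([0., 0.]))
0.65 0 (array([ 40.8, -72. ]), np.float64(-112.8), array([35.8, -7.3])) (array([  2.2, -72. ]), np.float64(-74.2), array([13.6,  6.9]))
0.7 30 (array([  2.2, -57.7]), np.float64(-29.9), array([0., 0.])) (array([-10.9, -45.7]), np.float64(-4.8), array([0., 0.]))
0.7 15 (array([ 14.9, -67.9]), np.float64(-67.8), array([0., 0.])) (array([ -7.9, -59.2]), np.float64(-36.3), array([0., 0.]))
0.7 0 (array([ 38.6, -70.4]), np.float64(-109.0), array([ 0., -0.])) (array([  7. , -68.2]), np.float64(-75.2), array([0., 0.]))
```

```bash
python3 - <<'E'
from fk import *
for p in(90,110,120,130): print(p,[ik(r_,z,p,(20,-10)) for r_ in(.55,.62,.68) for z in(.005,)])
for p in(30,): print(p,[ik(r_,z,p,(0,-60)) for r_ in(.58,.62,.66) for z in(.09,.11,.2)])
print([ik(r_,.15,90,(20,-10)) for r_ in (.6,.65,.7)])
h=np.radians(8)
go([.56,.079,.04],[0,0,-1],yaw(98))
E
```

```text
90 [(array([ 15.4, -21.5]), np.float64(53.1), array([0., 0.])), (array([ 22.3, -11.7]), np.float64(56.0), array([-0., -0.])), (array([28.4, -2.4]), np.float64(59.2), array([-0., -0.]))]
110 [(array([31.6, -0.8]), np.float64(77.6), array([-0., -0.])), (array([39.1, 12. ]), np.float64(82.9), array([-0., -0.])), (array([46.4, 25.1]), np.float64(88.8), array([-0., -0.]))]
120 [(array([40.3,  9.8]), np.float64(89.5), array([-0., -0.])), (array([48.5, 25. ]), np.float64(96.5), array([-0., -0.])), (array([57.6, 42.5]), np.float64(104.9), array([-0., -0.]))]
130 [(array([49.2, 20.5]), np.float64(101.3), array([-0., -0.])), (array([59. , 39.7]), np.float64(110.7), array([-0., -0.])), (array([77.1, 77. ]), np.float64(129.9), array([-0.7, -0.1]))]
30 [(array([-10.8, -70.9]), np.float64(-30.1), array([0., 0.])), (array([-13.9, -69.2]), np.float64(-25.3), array([0., 0.])), (array([-23.8, -60.7]), np.float64(-6.9), array([ 0., -0.])), (array([ -5.5, -66.9]), np.float64(-31.4), array([0., 0.])), (array([ -8.4, -65.4]), np.float64(-27.0), array([0., 0.])), (array([-18. , -57.5]), np.float64(-9.6), array([ 0., -0.])), (array([ -0.8, -62.7]), np.float64(-31.9), array([0., 0.])), (array([ -3.5, -61.3]), np.float64(-27.9), array([ 0., -0.])), (array([-12.6, -54. ]), np.float64(-11.4), array([-0., -0.]))]
[(array([16. , -1.6]), np.float64(72.4), array([-0., -0.])), (array([21.6,  6. ]), np.float64(74.4), array([-0., -0.])), (array([27.4, 14.7]), np.float64(77.2), array([-0., -0.]))]
shift [0.1213, 0.1757, 0.0045] turn [-0.03, -0.0, 39.71]
```

Call:
{"api": "jog_arm", "payload": {
  "moves": [
    [60,[0.02,0.03,0.001],[0,0,10]],
    [60,[0.04,0.07,0.002],[0,0,20]],
    [60,[0.06,0.1,0.003],[0,0,30]],
    [60,[0.08,0.14,0.004],[0,0,39.7]],
    [60,[0.11,0.165,0.0045],[0,0,39.7]],
    [60,[0.1213,0.1757,0.0045],[0,0,39.7]],
    [60,[0.1213,0.1757,0.0045],[0,0,39.7]],
    [60,[0.1213,0.1757,0.0045],[0,0,39.7]]
  ]
}}

```text
t: 14.22
eef_pos: [0.5646, 0.0796, 0.0454]
tool_rot: [-90.0, 89.5, 8.0]
ft_force: [-0.0, 0.2, -3.1]
grip_width: 0.0667
```

```bash
python3 - <<'E'
from h import *
from station import r
s=r.get_state();print(s['t'],np.round(s['eef_pos'],4),s['ft_force'],s['grip_width'],tool(s)[1].round(3).tolist())
f=r.grab_frame("wrist");X=pts(f);P=X[30:300,200:360].reshape(-1,3);P=P[(P[:,2]>.05)&(P[:,2]<.09)];A=np.c_[P[:,:2]-P[:,:2].mean(0),np.ones(len(P))];print("plane",np.linalg.lstsq(A,P[:,2],rcond=None)[0])
go([.56,.079,.001],[0,0,-1],yaw(98))
E
```

```text
14.225 [0.5646 0.0796 0.0454] [-0.00318192  0.18160364 -3.1138824 ] 0.06674330928790848 [[0.008, -0.99, -0.139], [0.001, -0.139, 0.99], [-1.0, -0.009, -0.0]]
plane [0.01101313 0.00060215 0.07175577]
shift [0.0446, 0.0051, 0.0] turn [-0.03, 0.0, 0.52]
```

Call:
{"api": "jog_arm", "payload": {
  "moves": [
    [60,[0.01,0.002,0],[0,0,0]],
    [60,[0.025,0.002,0],[0,0,0]],
    [60,[0.034,0.002,0],[0,0,0]],
    [60,[0.038,0.002,0],[0,0,0]],
    [60,[0.04,0.002,0],[0,0,0]],
    [60,[0.04,0.002,0],[0,0,0]],
    [60,[0.04,0.002,0],[0,0,0]]
  ]
}}

```text
t: 15.15
eef_pos: [0.5619, 0.0793, 0.0037]
tool_rot: [-89.5, 89.7, 8.4]
ft_force: [0.6, 0.2, -2.7]
grip_width: 0.0669
```

```bash
python3 - <<'E'
from h import *
from station import r
s=r.get_state();print(s['t'],np.round(s['eef_pos'],4),s['ft_force'],s['grip_width'],tool(s)[1].round(3).tolist())
E
```

```text
15.15 [0.5619 0.0793 0.0037] [ 0.63855034  0.15387101 -2.69809347] 0.066886338670169 [[0.006, -0.99, -0.139], [0.001, -0.139, 0.99], [-1.0, -0.006, 0.0]]
```

Call:
{"api": "jog_arm", "payload": {
  "moves": [
    [60,[0.002,0,0],[0,0,0]],
    [60,[0.003,0,0],[0,0,0]],
    [60,[0.004,0,0],[0,0,0]],
    [60,[0.0045,0,0],[0,0,0]],
    [60,[0.0045,0,0],[0,0,0]]
  ]
}}

```text
t: 15.78
eef_pos: [0.5618, 0.0793, -0.0]
tool_rot: [-88.3, 89.7, 9.6]
ft_force: [-3.0, -1.4, 7.1]
grip_width: 0.0669
```

Call:
{"api": "jog_arm", "payload": {
  "moves": [
    [92,[0,0,0],[0,0,0]],
    [92,[0,0,0],[0,0,0]],
    [92,[0,0,0],[0,0,0]],
    [92,[-0.02,0,0],[0,0,0]],
    [92,[-0.05,0,0],[0,0,0]],
    [92,[-0.06,-0.01,0],[0,0,10]],
    [92,[-0.06,-0.02,0],[0,0,20]],
    [92,[-0.06,-0.03,0],[0,0,30]],
    [92,[-0.06,-0.03,0],[0,0,30]],
    [92,[-0.06,-0.03,0],[0,0,30]]
  ]
}}

```text
t: 17.02
eef_pos: [0.591, 0.0834, 0.058]
tool_rot: [90.0, 60.3, -172.0]
ft_force: [-0.5, -0.4, 0.8]
grip_width: 0.0786
```

```bash
python3 - <<'E'
from h import *
from station import r
s=r.get_state();print(s['t'],np.round(s['eef_pos'],4),s['ft_force'],s['grip_width'],np.round(s['joints'],1))
t=r.grab_frame("top");np.savez("t9.npz",**t);f=r.grab_frame("wrist");np.savez("w9.npz",**f)
cv2.imwrite("pics/c9.png",np.hstack([cv2.resize(t["frame"][130:260,160:360],(400,260)),cv2.resize(f["frame"],(347,260))])[:,:,::-1])
h=np.radians(8);t=np.radians(-30)
X=pts(f);P=X.reshape(-1,3);k=(abs(P[:,2]-.027)<.003)&(abs(P[:,0]-.55)<.12)&(abs(P[:,1]-.08)<.06);print(k.sum());print(cv2.minAreaRect(P[k][:,:2].astype(np.float32)*1000))
go([.5509,.0778,.0045],[np.cos(h)*np.sin(t),np.sin(h)*np.sin(t),-np.cos(t)],yaw(98))
E
```

```text
17.025 [0.591  0.0834 0.058 ] [-0.52397464 -0.37592039  0.84348783] 0.07864635338457678 [ 8.  43.6 22.9 99.   0.   0. ]
24539
((535.828857421875, 75.29022216796875), (136.32476806640625, 68.52883911132812), 8.05501651763916)
shift [0.07, 0.0068, 0.0] turn [-0.02, 0.01, 0.62]
```

View pics/c9.png

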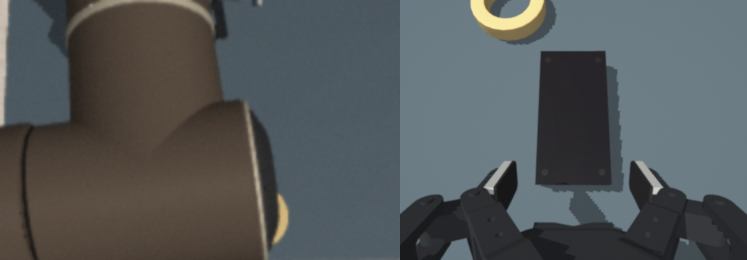

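Wrist half: the block lies whole on the mat at (540-612, 50-187) of the composite, between the open pads. Depth gives its centre as (536,75) mm at 8.05 degrees, top 27 mm.

Call:
{"api": "jog_arm", "payload": {
  "moves": [
    [92,[0.0,0.0068,0],[0,0,0.5]],
    [92,[0.03,0.0068,0],[0,0,0.5]],
    [92,[0.06,0.0068,0],[0,0,0.5]],
    [92,[0.066,0.0065,0],[0,0,0.5]],
    [92,[0.0695,0.006,0],[0,0,0.5]],
    [92,[0.0695,0.006,0],[0,0,0.5]],
    [92,[0.0695,0.006,0],[0,0,0.5]]
  ]
}}

```text
t: 18.0
eef_pos: [0.5525, 0.078, 0.0023]
tool_rot: [90.0, 59.9, -172.0]
ft_force: [-0.0, -0.1, -0.5]
grip_width: 0.0787
```

Call:
{"api": "jog_arm", "payload": {
  "moves": [
    [60,[0,0,0],[0,0,0]],
    [60,[0,0,0],[0,0,0]],
    [60,[0,0,0],[0,0,0]],
    [60,[0,0,0],[0,0,0]],
    [60,[0,0,0],[0,0,0]]
  ]
}}

```text
t: 18.62
eef_pos: [0.5526, 0.078, 0.0022]
tool_rot: [90.0, 59.9, -172.0]
ft_force: [2.2, 1.0, 4.6]
grip_width: 0.0667
```

```bash
python3 - <<'E'
from h import *
from station import r
s=r.get_state();print(s['t'],np.round(s['eef_pos'],4),s['ft_force'],s['grip_width'],np.round(s['joints'],1),tool(s)[1].round(3).tolist())
h=np.radians(8)
go([.60,.084,.18],[0,0,-1],yaw(98))
t=np.radians(60)
go([.63,.0885,.18],[np.cos(h)*np.sin(t),np.sin(h)*np.sin(t),-np.cos(t)],yaw(98))
E
```

```text
18.625 [0.5526 0.078  0.0022] [2.19057147 0.96887867 4.61951489] 0.0667311471864491 [ 8.  41.2 11.1 90.   0.   0. ] [[-0.497, -0.857, -0.139], [-0.07, -0.12, 0.99], [-0.865, 0.501, -0.0]]
shift [-0.1778, 0.0478, -0.0006] turn [-0.03, 0.01, -30.1]
shift [-0.193, 0.0216, -0.0003] turn [-0.03, -0.01, -90.1]
```

Call:
{"api": "jog_arm", "payload": {
  "moves": [
    [60,[-0.009,0.005,0],[0,0,0]],
    [60,[-0.035,0.02,0],[0,0,0]],
    [60,[-0.07,0.04,0],[0,0,0]],
    [60,[-0.11,0.06,0],[0,0,-6]],
    [60,[-0.15,0.06,0],[0,0,-15]],
    [60,[-0.178,0.048,0],[0,0,-25]],
    [60,[-0.185,0.04,0],[0,0,-35]],
    [60,[-0.19,0.035,0],[0,0,-45]],
    [60,[-0.193,0.03,0],[0,0,-55]],
    [60,[-0.193,0.03,0],[0,0,-65]]
  ]
}}

```text
t: 19.88
eef_pos: [0.6214, 0.0876, 0.1837]
tool_rot: [-90.0, 54.9, 8.0]
ft_force: [0.8, 0.3, -3.5]
grip_width: 0.0666
```

```bash
python3 - <<'E'
from h import *
from station import r
s=r.get_state();print(s['t'],np.round(s['eef_pos'],4),s['ft_force'],s['grip_width'],np.round(s['joints'],1),tool(s)[1].round(3).tolist())
h=np.radians(8);t=np.radians(60)
go([.63,.0885,.15],[np.cos(h)*np.sin(t),np.sin(h)*np.sin(t),-np.cos(t)],yaw(98))
E
```

```text
19.875 [0.6214 0.0876 0.1837] [ 0.81691869  0.29517086 -3.48325578] 0.06663142578021433 [  8.   -7.4 -33.1  29.3  -0.    0.1] [[0.569, -0.811, -0.139], [0.08, -0.114, 0.99], [-0.818, -0.575, -0.0]]
shift [0.0326, 0.0123, -0.0003] turn [-0.02, -0.02, -24.93]
```

Call:
{"api": "jog_arm", "payload": {
  "moves": [
    [60,[0.01,0.003,0],[0,0,-9]],
    [60,[0.02,0.008,0],[0,0,-18]],
    [60,[0.03,0.0123,0],[0,0,-25]],
    [60,[0.0326,0.0123,0],[0,0,-25]],
    [60,[0.0326,0.0123,0],[0,0,-25]],
    [60,[0.0326,0.0123,0],[0,0,-25]]
  ]
}}

```text
t: 20.62
eef_pos: [0.6311, 0.089, 0.1502]
tool_rot: [-90.0, 30.2, 8.0]
ft_force: [0.1, -0.5, -3.3]
grip_width: 0.0665
```

```bash
python3 - <<'E'
from h import *
from station import r
s=r.get_state();print(s['t'],np.round(s['eef_pos'],4),s['ft_force'],s['grip_width'],np.round(s['joints'],1),tool(s)[1].round(3).tolist())
b=r.grab_frame("scene");np.savez("s10.npz",**b);cv2.imwrite("pics/s10.png",cv2.resize(b["frame"][130:330,180:420],None,fx=3,fy=3)[:,:,::-1])
X=pts(b);M=X[220:300,260:420];
# block vertical extent: points near block
P=X.reshape(-1,3);k=(abs(P[:,0]-.64)<.05)&(abs(P[:,1]-.089)<.045)&(P[:,2]>.02)
Q=P[k];print(len(Q),np.percentile(Q,[1,50,99],axis=0).round(3).tolist())
h=np.radians(8);t=np.radians(60)
go([.63,.0885,.095],[np.cos(h)*np.sin(t),np.sin(h)*np.sin(t),-np.cos(t)],yaw(98))
E
```

```text
20.625 [0.6311 0.089  0.1502] [ 0.13067556 -0.49260142 -3.27487115] 0.06649291060794067 [  8.1 -10.8 -60.3 -19.3  -0.1   0. ] [[0.856, -0.498, -0.139], [0.12, -0.07, 0.99], [-0.503, -0.864, 0.0]]
1276 [[0.603, 0.045, 0.068], [0.63, 0.081, 0.148], [0.639, 0.124, 0.204]]
shift [0.0268, 0.049, -0.0003] turn [-0.01, -0.02, -0.16]
```

View pics/s10.png

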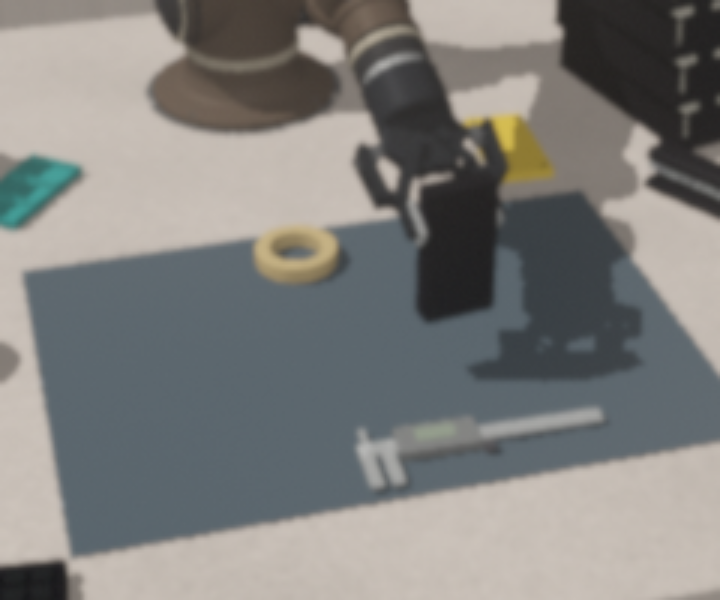

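Scene view: the block hangs upright in the gripper, bottom edge at about (455,310), clear of the tape and caliper. Now I lower it until it stands.

Call:
{"api": "jog_arm", "payload": {
  "moves": [
    [60,[0.01,0.017,0],[0,0,0]],
    [60,[0.02,0.035,0],[0,0,0]],
    [60,[0.028,0.048,0],[0,0,0]],
    [60,[0.031,0.0535,0],[0,0,0]],
    [60,[0.032,0.055,0],[0,0,0]],
    [60,[0.0325,0.0559,0],[0,0,0]],
    [60,[0.0325,0.0559,0],[0,0,0]]
  ]
}}

```text
t: 21.55
eef_pos: [0.6317, 0.089, 0.087]
tool_rot: [-90.0, 30.0, 8.0]
ft_force: [-0.5, -1.0, 1.6]
grip_width: 0.0669
```

```bash
python3 - <<'E'
from h import *
from station import r
s=r.get_state();print(s['t'],np.round(s['eef_pos'],4),s['ft_force'],s['grip_width'],np.round(s['joints'],1),tool(s)[1].round(3).tolist())
b=r.grab_frame("scene");P=pts(b).reshape(-1,3)
k=(abs(P[:,0]-.63)<.06)&(abs(P[:,1]-.089)<.028)&(P[:,2]>.02)&(P[:,2]<.13);Q=P[k]
hd=np.array([np.cos(np.radians(8)),np.sin(np.radians(8))]);u=Q[:,:2]@hd
k=u>np.median(u)-.012;u=u[k];Q=Q[k];c=np.polyfit(Q[:,2],u,1);print("front face slope du/dz",c,len(u),Q[:,2].min(),np.std(u-np.polyval(c,Q[:,2])))
E
```

```text
21.55 [0.6317 0.089  0.087 ] [-0.51424265 -0.96355143  1.62747239] 0.0668946696762002 [  8.1  -2.5 -65.3 -32.8  -0.1   0. ] [[0.858, -0.495, -0.139], [0.12, -0.069, 0.99], [-0.5, -0.866, 0.0]]
front face slope du/dz [4.13313191e-04 6.37051997e-01] 603 0.020065176058566392 0.0024680950761288498
```

Call:
{"api": "jog_arm", "payload": {
  "moves": [
    [80,[0,0,0],[0,0,0]],
    [90,[0,0,0],[0,0,0]],
    [92,[0,0,0],[0,0,0]],
    [92,[0,0,0],[0,0,0]],
    [92,[-0.015,0,0],[0,0,0]],
    [92,[-0.04,0,0],[0,0,0]],
    [92,[-0.08,0,0],[0,0,0]],
    [92,[-0.11,0,0],[0,0,0]],
    [92,[-0.11,0,0],[0,0,0]]
  ]
}}

```text
t: 22.72
eef_pos: [0.536, 0.0757, 0.1423]
tool_rot: [-90.0, 30.0, 8.0]
ft_force: [0.4, -0.2, 0.2]
grip_width: 0.0782
```

```bash
cat > blk.py <<'E'
from h import *
from station import r
def blk(f,hdeg,c,dy=.05,du=.06):
    P=pts(f).reshape(-1,3);hd=np.array(yaw(hdeg))[:2];pp=np.array([-hd[1],hd[0]])
    u=P[:,:2]@hd-np.array(c)@hd;v=P[:,:2]@pp-np.array(c)@pp
    k=(abs(u)<du)&(abs(v)<dy)&(P[:,2]>.01)&(P[:,2]<.15);return u[k],v[k],P[k,2]
E
python3 - <<'E'
from blk import *
s=r.get_state();print(s['t'],np.round(s['eef_pos'],4),s['ft_force'],s['grip_width'],np.round(s['joints'],1))
for n in("scene","wrist"):
    f=r.grab_frame(n);np.savez(n[0]+"11.npz",**f);u,v,z=blk(f,8,(.6194,.087))
    if len(u)<50: print(n,len(u));continue
    A=np.c_[z,v,np.ones(len(z))];lo=u>0 if n=="scene" else u<0
    A=A[lo];uu=u[lo];c=np.linalg.lstsq(A,uu,rcond=None)[0];k=abs(A@c-uu)<.004;c=np.linalg.lstsq(A[k],uu[k],rcond=None)[0]
    print(n,len(u),k.sum(),"face: du/dz,du/dv,u0",c.round(4),"v",np.percentile(v,[1,99]).round(4),"z",np.percentile(z,[1,99]).round(4))
    t=z>.134;print(" top u",np.percentile(u[t],[2,98]).round(4),"v",np.percentile(v[t],[2,98]).round(4),t.sum())
go([.6194,.087,.26],[0,0,-1],yaw(8))
E
```

```text
22.725 [0.536  0.0757 0.1423] [ 0.44438813 -0.24690026  0.22705374] 0.07816957268449264 [  8.1 -24.2 -69.4 -15.2  -0.1   0.1]
scene 1118 777 face: du/dz,du/dv,u0 [0.0029 0.0084 0.0118] v [-0.037   0.0321] z [0.0116 0.1415]
 top u [-0.0126  0.0164] v [-0.0357  0.0298] 167
wrist 16369 16178 face: du/dz,du/dv,u0 [-0.0006  0.0014 -0.0132] v [-0.0337  0.0329] z [0.0116 0.1387]
 top u [-0.0146  0.0052] v [-0.0328  0.032 ] 957
shift [0.0123, -0.1445, -0.0003] turn [80.93, 46.64, 46.66]
```

Call:
{"api": "jog_arm", "payload": {
  "moves": [
    [92,[-0.03,-0.05,0],[0,0,0]],
    [80,[-0.06,-0.1,0],[8,4.6,4.6]],
    [70,[-0.06,-0.115,0],[16,9.2,9.2]],
    [60,[-0.05,-0.12,0],[24,13.8,13.8]],
    [50,[-0.04,-0.125,0],[32,18.4,18.4]],
    [50,[-0.03,-0.13,0],[40,23,23]],
    [50,[-0.02,-0.135,0],[48,27.7,27.7]],
    [50,[-0.01,-0.14,0],[56,32.3,32.3]],
    [50,[0.0,-0.1445,0],[64,36.9,36.9]],
    [50,[0.0123,-0.1445,0],[72,41.5,41.5]]
  ]
}}

```text
t: 24.08
eef_pos: [0.6215, 0.0881, 0.2568]
tool_rot: [-50.3, 83.0, -33.6]
ft_force: [1.0, 1.5, 0.6]
grip_width: 0.0426
```

```bash
python3 - <<'E'
from blk import *
s=r.get_state();print(s['t'],np.round(s['eef_pos'],4),s['grip_width'],np.round(s['joints'],1))
go([.6187,.0866,.18],[0,0,-1],yaw(8))
E
```

```text
24.075 [0.6215 0.0881 0.2568] 0.04256964789859514 [10.3 14.4  9.3 79.9 -4.8 83.4]
shift [0.076, 0.0065, -0.009] turn [8.7, 4.83, 5.01]
```

Call:
{"api": "jog_arm", "payload": {
  "moves": [
    [50,[0,0,0],[8.7,4.8,5]],
    [50,[0.03,0.005,-0.005],[8.7,4.8,5]],
    [50,[0.076,0.0065,-0.009],[8.7,4.8,5]],
    [50,[0.076,0.0065,-0.009],[8.7,4.8,5]],
    [50,[0.076,0.0065,-0.009],[8.7,4.8,5]]
  ]
}}

```text
t: 24.7
eef_pos: [0.6176, 0.0859, 0.1825]
tool_rot: [-30.1, 89.7, -21.8]
ft_force: [-0.1, 0.0, 0.3]
grip_width: 0.0425
```

```bash
python3 - <<'E'
from blk import *
s=r.get_state();print(s['t'],np.round(s['eef_pos'],4),s['grip_width'],np.round(s['joints'],1))
f=r.grab_frame("scene");u,v,z=blk(f,8,(.6187,.0866));t=(z>.06)&(z<.11)&(u>0);print(np.median(u[t]),len(u))
f=r.grab_frame("wrist");u,v,z=blk(f,8,(.6187,.0866));t=(z>.135)&(z<.145);print("top",t.sum(),np.percentile(u[t],[3,50,97]).round(4),np.percentile(v[t],[3,97]).round(4))
go([.6187,.0866,.106],[0,0,-1],yaw(8))
E
```

```text
24.7 [0.6176 0.0859 0.1825] 0.04249140519358116 [ 8.  18.   5.1 76.9 -0.1 89.7]
0.013441827669889106 1118
top 4502 [-0.0115  0.0007  0.0131] [-0.0315  0.033 ]
shift [0.0782, 0.0007, 0.0002] turn [0.25, 0.43, 0.14]
```

Call:
{"api": "jog_arm", "payload": {
  "moves": [
    [50,[0.03,0.001,0.001],[0,0,0]],
    [50,[0.06,0.001,0.001],[0,0,0]],
    [50,[0.074,0.001,0.001],[0,0,0]],
    [50,[0.078,0.001,0.001],[0,0,0]],
    [50,[0.078,0.001,0.001],[0,0,0]],
    [20,[0.078,0.001,0.001],[0,0,0]],
    [10,[0.078,0.001,0.001],[0,0,0]],
    [10,[0.078,0.001,0.001],[0,0,0]],
    [10,[0.078,0.001,0.001],[0,0,0]],
    [10,[0.078,0.001,0.001],[0,0,0]]
  ]
}}

```text
t: 26.05
eef_pos: [0.6186, 0.0867, 0.1058]
tool_rot: [-20.2, 89.6, -12.0]
ft_force: [0.1, 0.3, 6.4]
grip_width: 0.0229
```

```bash
python3 - <<'E'
from blk import *
s=r.get_state();print(s['t'],np.round(s['eef_pos'],4),s['grip_width'],s['ft_force'],np.round(s['joints'],1))
f=r.grab_frame("scene");u,v,z=blk(f,8,(.6187,.0866));t=(z<.09)&(u>0);print(np.polyfit(z[t],u[t],1),t.sum())
E
```

```text
26.05 [0.6186 0.0867 0.1058] 0.022887261126124707 [0.14795611 0.32459383 6.39154776] [ 8.  19.1 -3.1 67.5 -0.1 89.8]
[-0.00428021  0.01201968] 563
```

Call:
{"api": "jog_arm", "payload": {
  "moves": [
    [10,[-0.01,0,0],[0,0,0]],
    [10,[-0.025,0,0],[-5,0,0]],
    [10,[-0.03,0,0],[-15,0,0]],
    [10,[-0.03,0,0],[-25,0,0]],
    [10,[-0.03,0,0],[-35,0,0]],
    [10,[-0.03,0,0],[-45,0,0]],
    [10,[-0.03,0,0],[-55,0,0]],
    [10,[-0.03,0,0],[-65,0,0]],
    [10,[-0.03,0,0],[-75,0,0]],
    [10,[-0.03,0,0],[-85,0,0]]
  ]
}}

```text
t: 27.35
eef_pos: [0.6171, 0.0866, 0.1339]
tool_rot: [-129.5, 89.8, -36.0]
ft_force: [-0.0, -0.8, -3.1]
grip_width: 0.0229
```

Call:
{"api": "jog_arm", "payload": {
  "moves": [
    [10,[0,0,0],[-10,0,0]],
    [10,[0,0,0],[-20,0,0]],
    [10,[0,0,0],[-30,0,0]],
    [10,[0,0,0],[-40,0,0]],
    [10,[0,0,0],[-50,0,0]],
    [10,[0,0,0],[-60,0,0]],
    [10,[0,0,0],[-70,0,0]],
    [10,[0,0,0],[-80,0,0]],
    [10,[0,0,0],[-90,0,0]],
    [10,[0,0,0],[-95,0,0]]
  ]
}}

```text
t: 28.6
eef_pos: [0.6171, 0.0866, 0.1339]
tool_rot: [136.0, 89.8, -35.5]
ft_force: [-0.0, -0.5, -2.8]
grip_width: 0.0229
```

```bash
python3 - <<'E'
from blk import *
s=r.get_state();print(s['t'],np.round(s['eef_pos'],4),s['grip_width'],s['ft_force'],np.round(s['joints'],1))
f=r.grab_frame("scene");u,v,z=blk(f,8,(.6187,.0866));t=(z<.11)&(u>0.005);c=np.linalg.lstsq(np.c_[z[t],v[t],0*z[t]+1],u[t],rcond=None)[0];print(c,t.sum(),z.min(),np.percentile(v[z<.1],[2,98]))
go([.6187,.0866,.106],[0,0,-1],yaw(188))
E
```

```text
28.6 [0.6171 0.0866 0.1339] 0.022899430343142874 [-1.43978051e-03 -5.38636332e-01 -2.84380196e+00] [  8.1  18.5  -0.2  71.1  -0.1 -90.4]
[ 0.00260968 -0.00514191  0.01075131] 534 0.02864076407185323 [-0.03808077  0.02981486]
shift [0.0279, 0.0002, -0.0015] turn [0.55, -0.15, -0.14]
```

Call:
{"api": "jog_arm", "payload": {
  "moves": [
    [10,[0.01,0,-0.001],[0.5,0,0]],
    [10,[0.02,0,-0.001],[0.5,0,0]],
    [10,[0.025,0,-0.001],[0.5,0,0]],
    [10,[0.0275,0,-0.001],[0.5,0,0]],
    [10,[0.0285,0,-0.001],[0.5,0,0]],
    [10,[0.029,0,-0.001],[0.5,0,0]],
    [10,[0.029,0,-0.001],[0.5,0,0]]
  ]
}}

```text
t: 29.52
eef_pos: [0.6187, 0.0867, 0.1059]
tool_rot: [150.9, 89.7, -21.4]
ft_force: [-2.1, -1.1, 1.9]
grip_width: 0.0232
```

```bash
python3 - <<'E'
from blk import *
s=r.get_state();print(s['t'],np.round(s['eef_pos'],4),s['grip_width'],s['ft_force'],np.round(s['joints'],1))
f=r.grab_frame("scene");u,v,z=blk(f,8,(.6187,.0866));t=(z<.09)&(u>0.005);c=np.linalg.lstsq(np.c_[z[t],v[t],0*z[t]+1],u[t],rcond=None)[0];print(c,t.sum(),z.min())
E
```

```text
29.525 [0.6187 0.0867 0.1059] 0.02320267523009009 [-2.05756112 -1.09855614  1.87268891] [  8.   19.2  -2.9  67.7  -0.2 -89.7]
[-0.0102494   0.00309932  0.01299917] 539 0.01000806091611961
```

Call:
{"api": "jog_arm", "payload": {
  "moves": [
    [30,[0,0,0],[0,0,0]],
    [50,[0,0,0],[0,0,0]],
    [50,[0,0,0],[0,0,0]],
    [50,[-0.02,0,0],[0,0,0]],
    [50,[-0.06,0,0],[0,0,0]],
    [50,[-0.1,0,0],[0,0,0]],
    [80,[-0.15,0,0],[0,0,0]],
    [92,[-0.15,0,0],[0,0,0]]
  ]
}}

```text
t: 30.58
eef_pos: [0.6198, 0.0873, 0.2601]
tool_rot: [169.1, 89.3, -3.1]
ft_force: [0.2, 0.7, 0.5]
grip_width: 0.0773
```

```bash
python3 - <<'E'
from blk import *
s=r.get_state();print(s['t'],np.round(s['eef_pos'],4),s['grip_width'],s['ft_force'],np.round(s['joints'],1))
f=r.grab_frame("scene");u,v,z=blk(f,8,(.6187,.0866));t=(z<.12)&(u>0.005);c=np.linalg.lstsq(np.c_[z[t],v[t],0*z[t]+1],u[t],rcond=None)[0];print(c,t.sum())
f=r.grab_frame("wrist");u,v,z=blk(f,8,(.6187,.0866));t=(z>.135)&(z<.145);print("top",t.sum(),np.percentile(u[t],[3,50,97]).round(4),np.percentile(v[t],[3,97]).round(4))
h=np.radians(8);t=np.radians(60);x=np.array([np.cos(h)*np.sin(t),np.sin(h)*np.sin(t),-np.cos(t)])
go([.53,.0745,.24],x,yaw(98))
E
```

```text
30.575 [0.6198 0.0873 0.2601] 0.07729175443738243 [0.24649715 0.65679792 0.481593  ] [  8.1  18.2  15.1  86.2  -0.1 -89.7]
[0.00216149 0.00826229 0.01299242] 763
top 2477 [-0.0124  0.0006  0.0117] [-0.0342  0.0299]
shift [0.015, 0.0005, 0.0894] turn [80.86, 46.26, -46.67]
```

Call:
{"api": "jog_arm", "payload": {
  "moves": [
    [92,[0.0,0.0,0.02],[8,4.6,-4.6]],
    [92,[0.0,0.0,0.04],[16,9.2,-9.2]],
    [92,[0.0,0.0,0.06],[24,13.8,-13.8]],
    [92,[0.0,0.0,0.08],[32,18.4,-18.4]],
    [92,[0.0,0.0005,0.0894],[40,23,-23]],
    [92,[0.0,0.0005,0.0894],[48,27.5,-27.7]],
    [92,[0.005,0.0005,0.0894],[56,32,-32.3]],
    [92,[0.01,0.0005,0.0894],[64,36.6,-36.9]],
    [92,[0.015,0.0005,0.0894],[72,41.2,-41.5]],
    [92,[0.015,0.0005,0.0894],[80.8,46.2,-46.6]]
  ]
}}

```text
t: 31.92
eef_pos: [0.5281, 0.0736, 0.2368]
tool_rot: [-90.1, 30.4, 8.1]
ft_force: [0.3, -0.1, 0.2]
grip_width: 0.0789
```

```bash
python3 - <<'E'
from blk import *
s=r.get_state();print(s['t'],np.round(s['eef_pos'],4),s['grip_width'],np.round(s['joints'],1))
h=np.radians(8);t=np.radians(60);x=np.array([np.cos(h)*np.sin(t),np.sin(h)*np.sin(t),-np.cos(t)])
T=np.array([.6306,.0866,.087]);go(T-.09*x,x,yaw(98));go(T,x,yaw(98))
E
```

```text
31.925 [0.5281 0.0736 0.2368] 0.07886423299854534 [  7.8 -33.  -59.2   4.3   0.3  -0.3]
shift [0.0749, 0.0775, -0.0012] turn [0.2, 0.11, -0.41]
shift [0.1649, 0.0769, -0.0014] turn [0.2, 0.11, -0.41]
```

Call:
{"api": "jog_arm", "payload": {
  "moves": [
    [92,[0.02,0.03,-0.001],[0.2,0,-0.4]],
    [92,[0.05,0.065,-0.001],[0.2,0,-0.4]],
    [92,[0.07,0.0772,-0.001],[0.2,0,-0.4]],
    [92,[0.075,0.0772,-0.001],[0.2,0,-0.4]],
    [92,[0.1,0.0772,-0.0013],[0.2,0,-0.4]],
    [92,[0.13,0.0772,-0.0013],[0.2,0,-0.4]],
    [92,[0.155,0.077,-0.0013],[0.2,0,-0.4]],
    [92,[0.1645,0.077,-0.0013],[0.2,0,-0.4]],
    [92,[0.1645,0.077,-0.0013],[0.2,0,-0.4]],
    [92,[0.1645,0.077,-0.0013],[0.2,0,-0.4]]
  ]
}}

```text
t: 33.17
eef_pos: [0.6312, 0.0876, 0.0907]
tool_rot: [-90.2, 30.0, 8.3]
ft_force: [-0.2, 0.0, -0.3]
grip_width: 0.0787
```

```bash
python3 - <<'E'
from blk import *
s=r.get_state();print(s['t'],np.round(s['eef_pos'],4),s['grip_width'],s['ft_force'],tool(s)[1].round(3).tolist())
f=r.grab_frame("scene");u,v,z=blk(f,8,(.6187,.0866));t=(z<.12)&(u>0.005);c=np.linalg.lstsq(np.c_[z[t],v[t],0*z[t]+1],u[t],rcond=None)[0];print(c,t.sum())
E
```

```text
33.175 [0.6312 0.0876 0.0907] 0.07871508239531082 [-0.15867374  0.0279495  -0.34952233] [[0.857, -0.494, -0.146], [0.126, -0.075, 0.989], [-0.5, -0.866, -0.002]]
[-0.00412033  0.01159669  0.01331131] 776
```

Call:
{"api": "jog_arm", "payload": {
  "moves": [
    [60,[0,0,0],[0,0,0]],
    [60,[0,0,0],[0,0,0]],
    [60,[0,0,0],[0,0,0]],
    [60,[0,0,0],[0,0,0]],
    [60,[0,0,0],[0,0,0]],
    [60,[-0.005,-0.009,0],[0,0,0]],
    [60,[-0.015,-0.026,0],[0,0,0]],
    [60,[-0.03,-0.052,0],[0,0,0]],
    [60,[-0.04,-0.07,0],[0,0,0]],
    [60,[-0.04,-0.07,0],[0,0,0]]
  ]
}}

```text
t: 34.48
eef_pos: [0.6319, 0.0879, 0.1714]
tool_rot: [-90.2, 30.0, 8.3]
ft_force: [0.0, 0.8, -3.3]
grip_width: 0.0668
```

```bash
python3 - <<'E'
from blk import *
s=r.get_state();print(s['t'],np.round(s['eef_pos'],4),s['grip_width'],s['ft_force'],np.round(s['joints'],1))
f=r.grab_frame("scene");P=pts(f).reshape(-1,3);k=(abs(P[:,0]-.64)<.05)&(abs(P[:,1]-.089)<.04)&(P[:,2]>.02);print(np.percentile(P[k],[1,99],axis=0).round(3).tolist())
hd=np.array(yaw(8))[:2];u=P[:,:2]@hd;k=(abs(u-.637)<.01)&(abs(P[:,1]-.087)<.03)&(P[:,2]>.08)&(P[:,2]<.2);print(np.polyfit(P[k,2],u[k],1),k.sum())
h=np.radians(8);t=np.radians(-30)
x=[np.cos(h)*np.sin(t),np.sin(h)*np.sin(t),-np.cos(t)]
go([.59,.083,.13],x,yaw(98));go([.553,.078,.02],x,yaw(98))
E
```

```text
34.475 [0.6319 0.0879 0.1714] 0.06676772783355012 [ 0.02377177  0.82683746 -3.33579674] [  7.6 -12.8 -58.6 -15.9   0.6  -0.5]
[[0.611, 0.05, 0.084], [0.642, 0.122, 0.221]]
[0.00278298 0.63861507] 727
shift [-0.0161, 0.055, 0.0014] turn [0.5, -0.03, 89.88]
shift [0.0068, 0.1689, 0.0021] turn [0.5, -0.03, 89.88]
```

Call:
{"api": "jog_arm", "payload": {
  "moves": [
    [60,[0,0,0],[0,0,8]],
    [60,[0,0,0],[0,0,18]],
    [60,[-0.005,0.0,0],[0,0,28]],
    [60,[-0.01,0.0,0],[0,0,38]],
    [60,[-0.015,0.01,0],[0,0,48]],
    [60,[-0.016,0.02,0.001],[0.2,0,58]],
    [60,[-0.016,0.03,0.001],[0.5,0,68]],
    [60,[-0.016,0.04,0.0014],[0.5,0,78]],
    [60,[-0.016,0.05,0.0014],[0.5,0,86]],
    [60,[-0.016,0.055,0.0014],[0.5,0,89.9]]
  ]
}}

```text
t: 35.78
eef_pos: [0.5913, 0.0832, 0.1256]
tool_rot: [90.0, 59.6, -172.0]
ft_force: [-0.2, -0.4, -3.0]
grip_width: 0.067
```

Call:
{"api": "jog_arm", "payload": {
  "moves": [
    [60,[0,0,0],[0,0,0]],
    [60,[0,0,0],[0,0,0]]
  ]
}}

```text
t: 36.02
eef_pos: [0.5911, 0.0832, 0.1303]
tool_rot: [90.0, 60.1, -172.0]
ft_force: [-0.6, 0.4, -3.6]
grip_width: 0.0669
```

```bash
python3 - <<'E'
from blk import *
s=r.get_state();print(s['t'],np.round(s['eef_pos'],4),s['grip_width'],s['ft_force'],np.round(s['joints'],1))
f=r.grab_frame("wrist");X=pts(f);P=X[20:330,180:380].reshape(-1,3);z=s['eef_pos'][2];P=P[abs(P[:,2]-z-.025)<.02];A=np.c_[P[:,:2]-P[:,:2].mean(0),np.ones(len(P))];c=np.linalg.lstsq(A,P[:,2],rcond=None)[0];print("plane",c,len(P),cv2.minAreaRect(P[:,:2].astype(np.float32)*1000))
h=np.radians(8);t=np.radians(-30)
x=[np.cos(h)*np.sin(t),np.sin(h)*np.sin(t),-np.cos(t)]
go([.553,.078,.02],x,yaw(98))
E
```

```text
36.025 [0.5911 0.0832 0.1303] 0.06694194350369478 [-0.61232664  0.36724352 -3.60853987] [  8.   42.6  30.2 107.4  -0.    0. ]
plane [ 0.02369295 -0.00784595  0.15432412] 43924 ((558.8189086914062, 77.97480773925781), (113.91316223144531, 80.104736328125), 8.26193618774414)
shift [0.1157, -0.022, 0.0002] turn [-0.02, -0.01, 0.21]
```

Call:
{"api": "jog_arm", "payload": {
  "moves": [
    [60,[0.03,-0.01,0],[0,0,1]],
    [60,[0.07,-0.02,0],[0,0,1.3]],
    [60,[0.1,-0.022,0],[0,0,1.3]],
    [60,[0.115,-0.022,0],[0,0,1.3]],
    [60,[0.123,-0.017,0],[0,0,1.3]],
    [60,[0.1265,-0.0158,0],[0,0,1.3]],
    [60,[0.1265,-0.0158,0],[0,0,1.3]],
    [60,[0.1265,-0.0158,0],[0,0,1.3]]
  ]
}}

```text
t: 37.08
eef_pos: [0.5426, 0.0763, 0.0143]
tool_rot: [90.0, 58.9, -172.0]
ft_force: [-0.1, -0.8, -3.0]
grip_width: 0.0668
```

```bash
python3 - <<'E'
from blk import *
s=r.get_state();print(s['t'],np.round(s['eef_pos'],4),s['grip_width'],s['ft_force'],np.round(s['joints'],1))
f=r.grab_frame("wrist");X=pts(f);P=X[20:330,180:380].reshape(-1,3);z=s['eef_pos'][2];P=P[abs(P[:,2]-z-.025)<.01];A=np.c_[P[:,:2]-P[:,:2].mean(0),np.ones(len(P))];c=np.linalg.lstsq(A,P[:,2],rcond=None)[0];print("plane",c,len(P),cv2.minAreaRect(P[:,:2].astype(np.float32)*1000))
E
```

```text
37.075 [0.5426 0.0763 0.0143] 0.06679784732096514 [-0.07703265 -0.83878455 -3.01109604] [ 8.  40.5 11.  91.6 -0.   0. ]
plane [-0.00200481 -0.01166824  0.03876435] 43543 ((510.45635986328125, 71.45694732666016), (114.183837890625, 80.38513946533203), 7.846312999725342)
```

Call:
{"api": "jog_arm", "payload": {
  "moves": [
    [60,[0.0043,-0.0026,0],[0,0,0]],
    [60,[0.0069,-0.0041,0],[0,0,0]],
    [60,[0.0086,-0.0052,0],[0,0,0]],
    [60,[0.0094,-0.0057,0],[0,0,0]],
    [60,[0.0099,-0.0059,0],[0,0,0]],
    [60,[0.0099,-0.0059,0],[0,0,0]]
  ]
}}

```text
t: 37.88
eef_pos: [0.5421, 0.0761, 0.0038]
tool_rot: [90.1, 58.8, -172.0]
ft_force: [0.7, -0.9, 7.9]
grip_width: 0.0671
```

Call:
{"api": "jog_arm", "payload": {
  "moves": [
    [80,[0,0,0],[0,0,0]],
    [92,[0,0,0],[0,0,0]],
    [92,[0,0,0],[0,0,0]],
    [92,[-0.03,0,0],[0,0,0]],
    [92,[-0.07,0,0],[0,0,0]],
    [92,[-0.09,0,0],[0,0,0]],
    [92,[-0.09,0,0],[0,0,0]],
    [92,[-0.09,0,0],[0,0,0]]
  ]
}}

```text
t: 38.88
eef_pos: [0.5875, 0.0826, 0.0781]
tool_rot: [90.0, 58.7, -172.0]
ft_force: [-0.6, -0.5, -0.9]
grip_width: 0.0787
```

```bash
python3 - <<'E'
from blk import *
s=r.get_state();print(s['t'],np.round(s['eef_pos'],4),s['grip_width'],s['ft_force'],np.round(s['joints'],1))
f=r.grab_frame("wrist");np.savez("w20.npz",**f);P=pts(f).reshape(-1,3)
k=(abs(P[:,2]-.027)<.004)&(abs(P[:,0]-.54)<.12)&(abs(P[:,1]-.08)<.07);Q=P[k];A=np.c_[Q[:,:2]-Q[:,:2].mean(0),np.ones(len(Q))]
print(k.sum(),cv2.minAreaRect(Q[:,:2].astype(np.float32)*1000),np.linalg.lstsq(A,Q[:,2],rcond=None)[0])
(x,y),_,_=cv2.minAreaRect(Q[:,:2].astype(np.float32))
go([x,y,.07],[0,0,-1],yaw(98))
E
```

```text
38.875 [0.5875 0.0826 0.0781] 0.07865073847948381 [-0.6455652  -0.50867751 -0.8959966 ] [  8.   44.2  25.7 102.8  -0.    0. ]
19942 ((501.49700927734375, 68.42262268066406), (183.5491943359375, 78.65557861328125), 12.704100608825684) [-0.00022863  0.00041223  0.02692653]
shift [0.052, 0.0701, -0.0021] turn [-0.02, -0.02, -31.32]
```

```bash
python3 - <<'E'
from blk import *
f=dict(np.load("w20.npz"));X=pts(f)
m=((abs(X[...,2]-.027)<.004)&(f["frame"].max(2)<70)).astype(np.uint8);m=cv2.morphologyEx(m,cv2.MORPH_OPEN,np.ones((5,5)))
n,l,st,_=cv2.connectedComponentsWithStats(m);i=1+np.argmax(st[1:,4]);Q=X[l==i];print(st[i],cv2.minAreaRect(Q[:,:2].astype(np.float32)*1000))
(x,y),_,_=cv2.minAreaRect(Q[:,:2].astype(np.float32))
go([x,y,.06],[0,0,-1],yaw(98))
E
```

```text
[  225    90   111   193 19701] ((522.3120727539062, 73.21359252929688), (135.949951171875, 68.0651626586914), 7.92914342880249)
shift [0.0495, 0.0467, -0.0002] turn [-0.02, -0.02, -31.32]
```

Call:
{"api": "jog_arm", "payload": {
  "moves": [
    [92,[0.0,0.02,0],[0,0,-10]],
    [92,[0.02,0.04,0],[0,0,-20]],
    [92,[0.04,0.0467,0],[0,0,-31.3]],
    [92,[0.0495,0.0467,0],[0,0,-31.3]],
    [92,[0.0495,0.0467,0],[0,0,-31.3]],
    [92,[0.0495,0.0467,0],[0,0,-31.3]]
  ]
}}

```text
t: 39.67
eef_pos: [0.5245, 0.0738, 0.0616]
tool_rot: [-99.6, 89.8, -1.6]
ft_force: [1.1, -0.6, -0.3]
grip_width: 0.0785
```

```bash
python3 - <<'E'
from blk import *
s=r.get_state();print(s['t'],np.round(s['eef_pos'],4),s['grip_width'],np.round(s['joints'],1))
go([.5223,.0732,.0115],[0,0,-1],yaw(98))
E
```

```text
39.675 [0.5245 0.0738 0.0616] 0.07849861979281825 [  8.   10.7 -19.7  59.4  -0.    0. ]
shift [0.0501, 0.0024, -0.0002] turn [-0.01, -0.03, 0.15]
```

Call:
{"api": "jog_arm", "payload": {
  "moves": [
    [92,[0.03,0.0015,0],[0,0,0]],
    [92,[0.045,0.0015,0],[0,0,0]],
    [92,[0.05,0.0015,0],[0,0,0]],
    [92,[0.05,0.0015,0],[0,0,0]],
    [92,[0.05,0.0015,0],[0,0,0]]
  ]
}}

```text
t: 40.3
eef_pos: [0.5225, 0.0735, 0.0117]
tool_rot: [-99.1, 89.8, -1.1]
ft_force: [0.2, -0.1, -0.9]
grip_width: 0.0784
```

Call:
{"api": "jog_arm", "payload": {
  "moves": [
    [70,[0,0,0],[0,0,0]],
    [70,[0,0,0],[0,0,0]],
    [70,[0,0,0],[0,0,0]],
    [70,[0,0,0],[0,0,0]],
    [70,[0,0,0],[0,0,0]]
  ]
}}

```text
t: 40.92
eef_pos: [0.5225, 0.0734, 0.0124]
tool_rot: [-97.6, 89.8, 0.4]
ft_force: [-1.9, -0.9, 4.4]
grip_width: 0.0661
```

Call:
{"api": "jog_arm", "payload": {
  "moves": [
    [70,[-0.003,0,0],[0,0,0]],
    [70,[-0.006,0,0],[0,0,0]],
    [70,[-0.009,0,0],[0,0,0]],
    [70,[-0.012,0,0],[0,0,0]],
    [70,[-0.016,0,0],[0,0,0]],
    [70,[-0.025,0,0],[0,0,0]],
    [70,[-0.05,0,0],[0,0,0]],
    [70,[-0.1,0,0],[0,0,0]],
    [70,[-0.12,0,0],[0,0,0]],
    [70,[-0.12,0,0],[0,0,0]]
  ]
}}

```text
t: 42.18
eef_pos: [0.5228, 0.0736, 0.1332]
tool_rot: [-94.4, 89.7, 3.6]
ft_force: [0.4, -0.8, -0.9]
grip_width: 0.0661
```

```bash
python3 - <<'E'
from blk import *
s=r.get_state();print(s['t'],np.round(s['eef_pos'],4),s['grip_width'],s['ft_force'])
b=r.grab_frame("scene");cv2.imwrite("pics/s21.png",cv2.resize(b["frame"][150:330,180:420],None,fx=3,fy=3)[:,:,::-1])
go([.56,-.11,.10],[0,0,-1],yaw(78))
E
```

```text
42.175 [0.5228 0.0736 0.1332] 0.06613641087477842 [ 0.4154173 -0.7520089 -0.9025771]
shift [0.0317, -0.0121, -0.1869] turn [19.99, 0.0, 0.18]
```

View pics/s21.png

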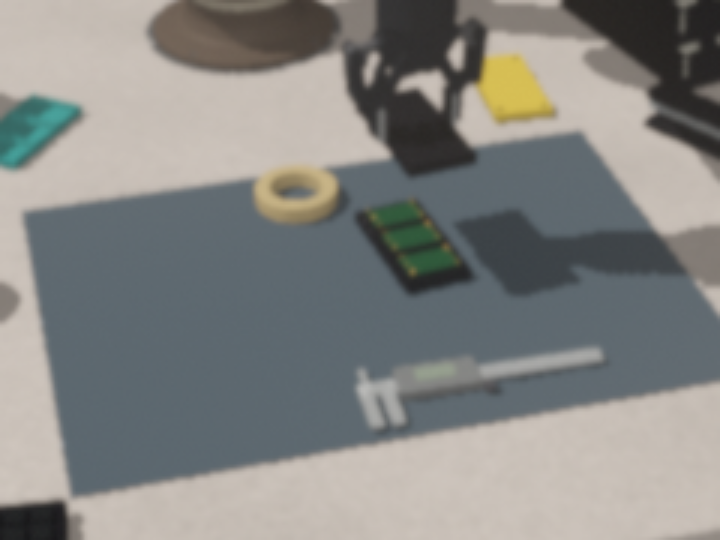

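Scene view: three green pins-up faces are seated in the lower tray at about (415,240), and the emptied tray is held above it. I set the emptied tray down on the free part of the mat.

Call:
{"api": "jog_arm", "payload": {
  "moves": [
    [70,[0,-0.003,-0.04],[4,0,0]],
    [70,[0,-0.006,-0.09],[10,0,0]],
    [70,[0.0,-0.01,-0.14],[16,0,0]],
    [70,[0.01,-0.0121,-0.18],[20,0,0]],
    [70,[0.04,-0.0121,-0.187],[20,0,0]],
    [70,[0.09,-0.0121,-0.187],[20,0,0]],
    [70,[0.115,-0.0121,-0.187],[20,0,0]],
    [70,[0.12,-0.0121,-0.187],[20,0,0]],
    [70,[0.12,-0.0121,-0.187],[20,0,0]],
    [70,[0.12,-0.0121,-0.187],[20,0,0]]
  ]
}}

```text
t: 43.48
eef_pos: [0.5606, -0.1103, 0.0124]
tool_rot: [-87.7, 89.8, -9.7]
ft_force: [0.2, -0.4, 0.4]
grip_width: 0.066
```

```bash
python3 - <<'E'
from blk import *
s=r.get_state();print(s['t'],np.round(s['eef_pos'],4),s['grip_width'],s['ft_force'])
E
```

```text
43.475 [ 0.5606 -0.1103  0.0124] 0.06600139233834607 [ 0.24022002 -0.43139698  0.3554337 ]
```

Call:
{"api": "jog_arm", "payload": {
  "moves": [
    [70,[0.004,0,0],[0,0,0]],
    [70,[0.008,0,0],[0,0,0]],
    [70,[0.01,0,0],[0,0,0]],
    [70,[0.0115,0,0],[0,0,0]],
    [70,[0.012,0,0],[0,0,0]],
    [70,[0.012,0,0],[0,0,0]]
  ]
}}

```text
t: 44.22
eef_pos: [0.5596, -0.1101, 0.0004]
tool_rot: [-88.0, 89.9, -10.1]
ft_force: [-5.3, 2.3, 10.0]
grip_width: 0.066
```

Contact. Release and retreat clear.

Call:
{"api": "jog_arm", "payload": {
  "moves": [
    [80,[0,0,0],[0,0,0]],
    [92,[0,0,0],[0,0,0]],
    [92,[0,0,0],[0,0,0]],
    [92,[-0.03,0,0],[0,0,0]],
    [92,[-0.09,0,0],[0,0,0]],
    [92,[-0.15,0,0],[0,0,0]],
    [92,[-0.2,0.05,0],[0,0,0]],
    [92,[-0.25,0.11,0],[0,0,0]],
    [92,[-0.25,0.17,0],[0,0,0]],
    [92,[-0.25,0.2,0],[0,0,0]]
  ]
}}

```text
t: 45.48
eef_pos: [0.3621, -0.0682, 0.2499]
tool_rot: [-87.1, 89.8, -9.1]
ft_force: [-0.1, 0.4, 1.2]
grip_width: 0.0788
```

```bash
python3 - <<'E'
from blk import *
s=r.get_state();print(s['t'],np.round(s['eef_pos'],4),s['ft_force'])
t=r.grab_frame("top");b=r.grab_frame("scene");np.savez("tend.npz",**t);np.savez("send.npz",**b)
X=pts(b).reshape(-1,3);G=pts(t)
for n,P in(("scene",X),("top",G.reshape(-1,3))):
  for nm,c,a in(("full",(.56,-.11),-12),("empty",(.5223,.0732),8)):
    h=np.array(yaw(a))[:2];u=(P[:,:2]-c)@h;v=(P[:,:2]-c)@[-h[1],h[0]]
    k=(abs(u)<.06)&(abs(v)<.026)&(P[:,2]>.006)&(P[:,2]<.04)
    if k.sum()<20: print(n,nm,k.sum());continue
    q=np.linalg.lstsq(np.c_[u[k],v[k],np.ones(k.sum())],P[k,2],rcond=None)[0];print(n,nm,k.sum(),"slopes,height",q.round(4))
    if nm=="empty":
      for o in(-.0445,0,.0445):
        kk=k&(abs(u-o)<.014)&(abs(v)<.022);print("  module",o,kk.sum(),np.median(P[kk,2]).round(4))
f0=dict(np.load("top0.npz"));d=cv2.absdiff(f0["frame"],t["frame"]).max(2)
print("far diff caliper/tape",d[104:135,205:300].max(),d[222:255,270:305].max())
a=cv2.resize(t["frame"][95:270,150:400],(400,280));c=cv2.resize(b["frame"][180:320,180:420],(400,280))
cv2.imwrite("pics/end.png",np.hstack([a,c])[:,:,::-1])
E
```

```text
45.475 [ 0.3621 -0.0682  0.2499] [-0.05716655  0.41031408  1.20023091]
scene full 450 slopes,height [-0.0013  0.      0.0151]
scene empty 399 slopes,height [-0.0039 -0.006   0.0185]
  module -0.0445 75 0.0186
  module 0 84 0.0188
  module 0.0445 87 0.0187
top full 0
top empty 857 slopes,height [-0.0028  0.0004  0.0196]
  module -0.0445 175 0.0204
  module 0 172 0.0203
  module 0.0445 166 0.0202
far diff caliper/tape 17 172
```

View pics/end.png

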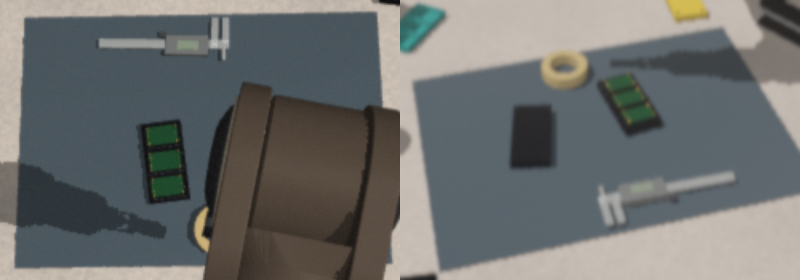

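Both trays are flat and apart. The modules are level, with board height about 18.7 mm against an expected 18.5 mm. The tape only looks different because the arm hides it; in the scene view it is in place.

```bash
python3 -c "
from station import r
print(r.hand_in())"
```

```text
the job is handed in; nothing more can be done
None
```

The job is done and handed in at about t = 45.6 s; `hand_in()` gives no verdict. All three converters sit pins-up in the tray that was empty, and both trays lie flat and apart on the mat.

**What I did:** I seated the empty tray face-down on the loaded one. I set the pair down once and regripped it with the tool tilted, because the arm could not hold the tool level there. Then I stood the pair on its end, turned it half round with a grip from above, and laid it down flipped. Last, I lifted the emptied tray off and set it down about 19 cm away. The gripper only ever held the tray sides or backs.

**Last checks:**
- **Converters:** the scene camera shows three green pin faces, all within 0.2 mm of each other and about 18.7 mm above the desk. Fully seated would be 18.5 mm. The top camera read them at 20.3 mm, about 1.6 mm higher; I put this down to depth error, since all three agree.
- **Emptied tray:** it is level, with its top at 15.1 mm (15 mm expected). Only the scene camera could see it; the arm hid it from the top camera.
- **Caliper and tape:** the caliper is unchanged in the top view. The arm partly hid the tape there, so the picture comparison failed for it, but the scene view shows it in its place.
- **Other objects:** I did not measure the mug, phone, mouse, stapler or larger tray at the end. The arm did not work near any of them.

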